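Stow the filler wire in the chest with the folding lid stay

TASK

Put the yellow box of filler wire away in the green steel chest: raise the lid by its bar until you feel its folding stay reach the end and lock past straight, without straining the stay, so that the lid stands open by itself, and lay the box flat inside. Then shut the chest: take the stay's red knee grip, draw it up through straight (this lifts the lid slightly), fold the knee and let the lid down by it until it is fully shut, never letting it drop. Leave the other things where they are.

Things in the scene. Friction and masses are not known exactly. Their poses are not given: they have to be found in the camera images.
- chest: Green sheet-steel chest fixed to the table, 190 (x) x 220 (y) x 80 mm high without its lid. Origin: centre of its underside. Own x: along the lid's hinge, away from the robot; y: across it, the hinge on top of the +y wall, the lid's opening edge at -y; z up. The folding stay is on the outside of the -x side, which faces the robot.
- chest_floor (a point): Centre of the chest's inner floor, 9 mm above the table. Inside 184 (x) x 214 (y) mm, 69 mm deep. A V-block lies in the corner at +x, +y. The open lid with its bar stands 0.34 m high over the +y wall, leaning in up to 85 mm: to reach the floor without the wrist touching it, lay the box along y and lean the hand away from the lid (about 20 degrees towards -y).
- lid (a joint): Angle, rad: 0 shut, grows as it opens. 0.65 kg, 225 mm deep, falls unless held or locked. The stay comes straight at a firm end that must be felt, between 1.28 and 1.48 rad, by where its foot is bolted. There the knee drops 0.4 rad past straight by its own weight; eased back about 0.05 rad the lid then rests on the locked stay. Short of the end it does not lock.
- lid_hinge (a point): Point on the lid's hinge axis, half-way along it, 80 mm above the table; the axis runs along the chest's x.
- bar_mid (a point): Middle of the round steel bar at the lid's opening edge: 12 mm thick, parallel to the hinge, free for 100 mm, 268 mm from the hinge axis, 38 mm clear of the lid's edge. It rolls between the fingers of a hand that keeps its direction as the lid swings. Lifting takes 4 N, none near the end; more than 6 N against the firm end strains the stay.
- knee_grip (a point): Middle of the red knee grip: a free-turning sleeve 16 mm thick, 44 mm long, along the chest's x, sticking out to the robot; its middle is 43 mm outside the chest wall, 25 mm outside the stay's links. Lean the hand back 20 to 35 degrees to pass the lid's edge. Shut: it lies to -y of the foot. Locked: above the foot and to +y, a little past straight.
- foot_pivot (a point): Pivot of the stay's lower link, about 40 mm below the rim. The knee goes round it on a 69 mm circle in the chest's y-z plane: to unlock, up and to -y (2 to 3 N), then over and down at -y, the lid following, up to 15 N of its weight on the grip. The foot bolt, clamped in a slot along y (set within 8 mm of its middle), slips above 18 N; do not drag it.
- rod_box_mid (a point): Centre of the yellow box of filler wire, 55 (own x) x 150 (own y) x 30 mm, about 0.6 kg, flat on the table at the right; centre 15 mm above what it lies on.
- rod_box: The same yellow box; origin at the centre of its underside.
- v_block: Steel V-block 45 x 50 x 42 mm high lying in the chest, origin at the centre of its underside. Leave alone.
- tape_measure: Yellow tape measure 38 x 99 x 65 mm standing on the table, origin under it. Leave alone.
- weld_magnet: Red welding magnet 78 x 105 x 20 mm lying on the table, origin under it. Leave alone.

How it is judged:
By the outcome, as a careful person would: the job done as asked, in the order asked, and still so for the second after the job is handed in, with the robot touching nothing.
It also fails if it takes over 72 s, if anything falls off the work surface, if the arm or the gripper's body presses on something with over 40 N, if the wrist force passes 120 N, or if a joint passes its speed limit or range.

ROBOT

A 6-joint arm with a two-finger parallel gripper is mounted at the origin on a cart in front of the work surface, level with it; the furniture and walls round the work are solid. World frame = base frame: x ahead of the robot, y to its left, z up, the work surface at z = 0. Lengths are in mm, angles in rad, forces in N, time in s.
With the tool pointing down it reaches from about 275 to 1000 mm from the base axis. Payload 8.4 kg.
Tool frame: the origin (TCP) lies midway between the tips of the shut fingers; the grasp point (between the pads) lies 19 mm behind it; z points along the fingers, x is the direction in which the jaws open and shut, and the axes are right-handed (so a half turn about z gives the same grasp; the last joint's range is limited). The gripper opens to 85 mm and grips with 20 to 120 N. Pads are 22 mm wide; open, the fingers measure 114 mm over their backs; the gripper's body (76 mm by 85 mm) begins 54 mm behind the grasp point. The pads swing forward as they close: fully open they stand 13 mm farther back than shut.
Start: joints at [-1.326, 0.353, 1.633, -0, 1.155, -0.002], TCP at [152.687, -606.065, 231.281] pointing down, gripper open.
Joint ranges: [-2.63, 2.63], [-0.92, 2.1], [0.06, 2.66], [-1.3, 4.44], [0, 2.69], [-3.02, 3.02]. Speed limits (rad/s): [2.22, 2.22, 2.79, 3.14, 3.14, 3.14].

INTERFACE

Orientations are given as [roll, pitch, yaw] about the fixed x, y, z axes, in that order (R = Rz(yaw) Ry(pitch) Rx(roll)).
In Python, from rig import sense, grab_frame, camera_model, job gives the robot as it stands.
- The arm moves only by the tool arm_command, never from a script. Its argument "plan" is a list of rows, each an object with "translation": the shift along the tool's x, y, z in cm, a list of three; "twist": the turn about the tool's z in rad; "gripper": the opening, from 0 (shut) to 1 (fully open). A call has exactly 5 rows; each row is the pose to reach, as a shift and turn from the pose measured when the call began, along the tool's axes at that moment; what a row does not reach only later rows make up. A row lasts 1/12 s, in which the tool goes at most 41.7 mm and 7.16 degrees, less where a joint would pass 70% of its speed; a pose out of reach is approached as far as the arm can. A call with a gripper value outside its range is refused whole. The fingers move at their own pace and stop on an object; "squeeze" is the grip in N (left out, the last holds). Time passes only in rows, so rows that repeat a pose let the fingers close, or fill a call up. It gives the time, the measured TCP pose, the force and the opening at its end, in the units of the state.
- sense(): the state, without advancing time (a new reading comes with each control period).
- grab_frame(name): name is "scene" or "top" or "wrist"; returns the picture (480x640x3 uint8, blue, green, red); there is no depth.
- camera_model(name): a dict with "fx", "fy", "cx", "cy" (pixels), "dist_coeffs" ([k1, k2, p1, p2, k3] as OpenCV has them; the pictures are not rectified), "pose" (4x4, takes a point from camera to world coordinates). Camera axes: x right, y down, z forward; pixel columns grow to the right and rows downward; lengths in mm; the calibration is good to about 2 mm. A picture is of the moment at which its call begins: read the wrist's pose just before it. camera_model takes no time and is no camera call; for the wrist camera it gives the pose at the moment of the call.
- job.sign_off(): hands the job in, once; it reports no verdict.
The state is a dict: "clock": time; "qpos": joint angles; "qvel": joint speeds; "joint_efforts": joint torques, N m; "eef_pos": TCP position; "tcp_rot": TCP orientation; "contact_force": force on the tool from outside, world axes, zero at the start; "wrist_torque": the same for the moment, N m; "opening": opening from 0.0 (shut) to 1.0 (fully open).
Only numpy, scipy, OpenCV 4.12 (cv2) and the standard library are available. Lean on these libraries where they do the work, as an engineer would, in place of code of your own. Each camera call takes 0.05 s, during which the arm holds its last target.

## Working session

There is one attempt and no reset: what is moved stays moved. The work goes in short steps, Python scripts to look and compute and a tool call to move; the robot and the scene stay as the last step left them, time stands still between calls to the robot, and variables do not carry over. Pictures are saved under pics/ and viewed, and the job is handed in when it is done.

Besides the shell and the picture viewer there is one more tool, called as name(argument=value, ...) on one line, values as JSON. arm_command: Moves the arm, as the interface text tells. Its arguments: {"type":"object","properties":{"plan":{"type":"array","items":{"type":"object","properties":{"translation":{"type":"array","items":{"type":"number"}},"twist":{"type":"number"},"gripper":{"type":"number"}}}},"squeeze":{"type":"number"}},"required":["plan"]}

```bash
ls -la; mkdir -p pics; python3 - <<'E'
from rig import sense, grab_frame, camera_model, job
import cv2,json
s=sense();print(s)
for n in ["scene","top","wrist"]:
    m=camera_model(n);print(n,m)
    cv2.imwrite(f"pics/{n}0.png",grab_frame(n))
E
```

```text
total 12
drwxr-xr-x  3 agent agent 4096 Dec  6 18:12 .
drwxr-xr-x 23 root  root  4096 Dec  6 18:12 ..
drwxr-xr-x  2 agent agent 4096 Dec  6 18:12 pics
{'clock': 0.0, 'qpos': array([-1.32636984e+00,  3.53682901e-01,  1.63416626e+00, -7.21611009e-06,
        1.15518514e+00, -2.41311507e-03]), 'qvel': array([ 0.00011511,  0.00162529, -0.00201568, -0.00041485,  0.00066251,
       -0.00184846]), 'joint_efforts': array([-2.75895827e-04, -6.05259776e+01, -3.42065549e+01,  2.05652566e-05,
        9.35460470e-03, -2.55649871e-05]), 'eef_pos': array([ 152.58354356, -605.58064728,  230.52622733]), 'tcp_rot': array([ 3.14158953e+00,  1.44165884e-03, -1.32395381e+00]), 'contact_force': array([ 0.10736068, -0.16914179,  0.09702254]), 'wrist_torque': array([0.03711631, 0.00209196, 0.05009255]), 'opening': 0.9980581362697131}
scene {'fx': 487.29625346321524, 'fy': 487.29625346321524, 'cx': 317.7132899035427, 'cy': 236.16076678097164, 'dist_coeffs': array([-0.09909028,  0.        ,  0.        ,  0.        ,  0.        ]), 'pose': array([[-7.88484109e-01, -4.36939750e-01,  4.32870032e-01,
         1.4
[... 658 characters left out ...]
9e-02, -1.37652143e-01, -9.90008706e-01,
         1.04553009e+03],
       [ 0.00000000e+00,  0.00000000e+00,  0.00000000e+00,
         1.00000000e+00]])}
wrist {'fx': 367.35854738938417, 'fy': 367.35854738938417, 'cx': 315.398519667855, 'cy': 237.5057915487991, 'dist_coeffs': array([-0.07528508,  0.        ,  0.        ,  0.        ,  0.        ]), 'pose': array([[ 2.45005495e-01, -9.18837788e-01, -3.09369402e-01,
         2.32308760e+02],
       [-9.69520555e-01, -2.32685338e-01, -7.67295749e-02,
        -5.86640614e+02],
       [-1.48369105e-03,  3.18739162e-01, -9.47841308e-01,
         3.72862358e+02],
       [ 0.00000000e+00,  0.00000000e+00,  0.00000000e+00,
         1.00000000e+00]])}
```

View pics/scene0.png

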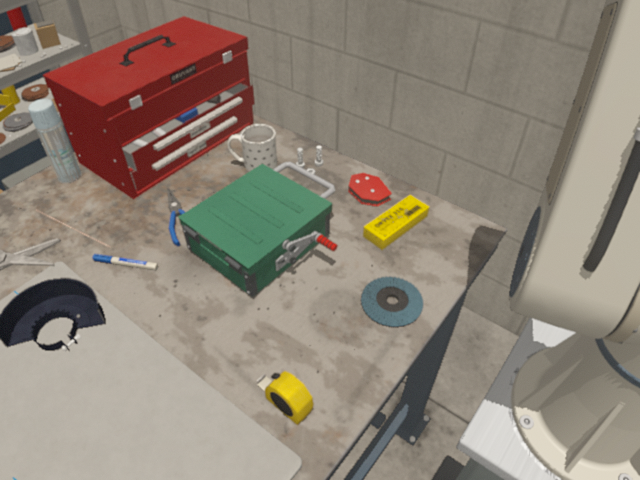

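View pics/top0.png

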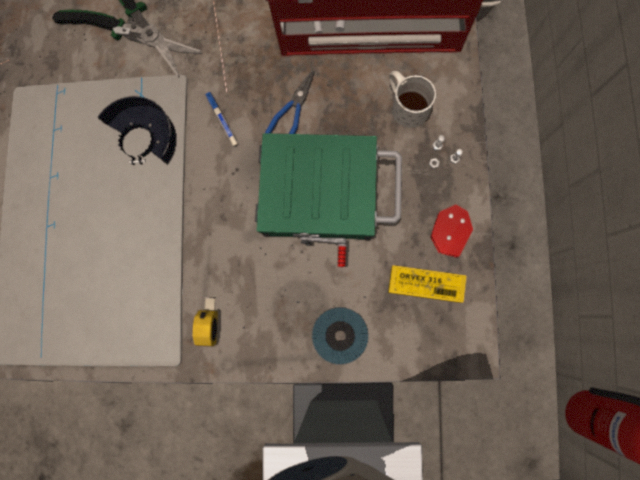

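View pics/wrist0.png

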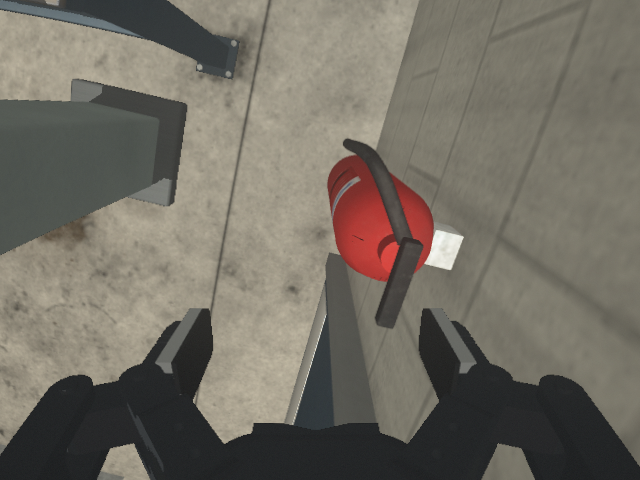

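```bash
cat > h.py <<'E'
import numpy as np, cv2
from rig import sense, grab_frame, camera_model, job
def ray(n,px,m=None):
    m=m or camera_model(n); K=np.array([[m['fx'],0,m['cx']],[0,m['fy'],m['cy']],[0,0,1]])
    u=cv2.undistortPoints(np.array([[px]],float),K,m['dist_coeffs'])[0,0]
    T=m['pose']; d=T[:3,:3]@np.array([u[0],u[1],1]); return T[:3,3],d/np.linalg.norm(d)
def onz(n,px,z,m=None):
    o,d=ray(n,px,m); return o+d*(z-o[2])/d[2]
def tri(obs):
    A=np.zeros((3,3));b=np.zeros(3)
    for n,px in obs:
        o,d=ray(n,px);P=np.eye(3)-np.outer(d,d);A+=P;b+=P@o
    X=np.linalg.solve(A,b); return X,[project(n,X)-np.array(px) for n,px in obs]
def project(n,P,m=None):
    m=m or camera_model(n); T=np.linalg.inv(m['pose']); K=np.array([[m['fx'],0,m['cx']],[0,m['fy'],m['cy']],[0,0,1]])
    P=np.atleast_2d(np.array(P,float)); q=cv2.projectPoints(P,cv2.Rodrigues(T[:3,:3])[0],T[:3,3],K,m['dist_coeffs'])[0][:,0]
    return q if len(q)>1 else q[0]
def crop(src,x0,y0,w,h,f,out):
    im=cv2.imread(src) if isinstance(src,str) else src
    cv2.imwrite(out,cv2.resize(im[y0:y0+h,x0:x0+w],None,fx=f,fy=f,interpolation=cv2.INTER_CUBIC))
E
python3 -c "
from h import *
crop('pics/top0.png',240,120,250,190,3.2,'pics/c1.png')
crop('pics/scene0.png',175,150,260,150,3,'pics/c2.png')"
```

```text
(no output)
```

View pics/c1.png

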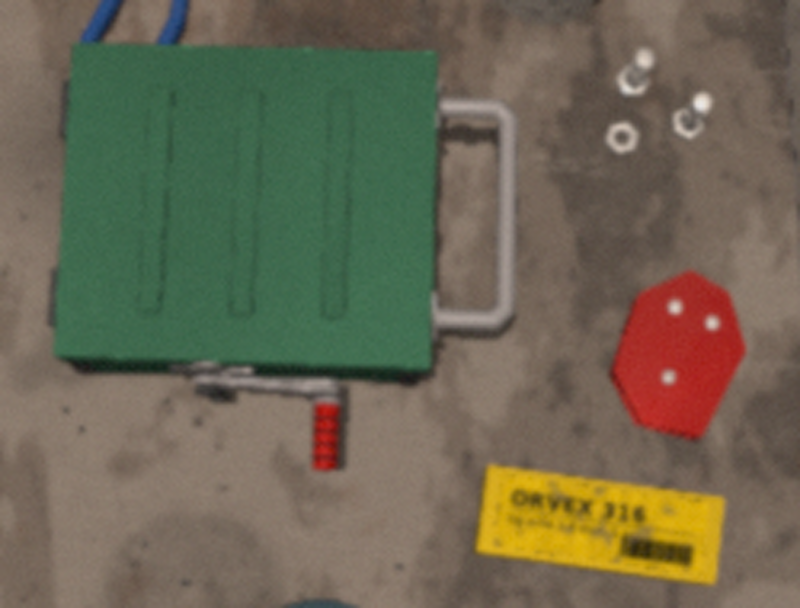

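View pics/c2.png

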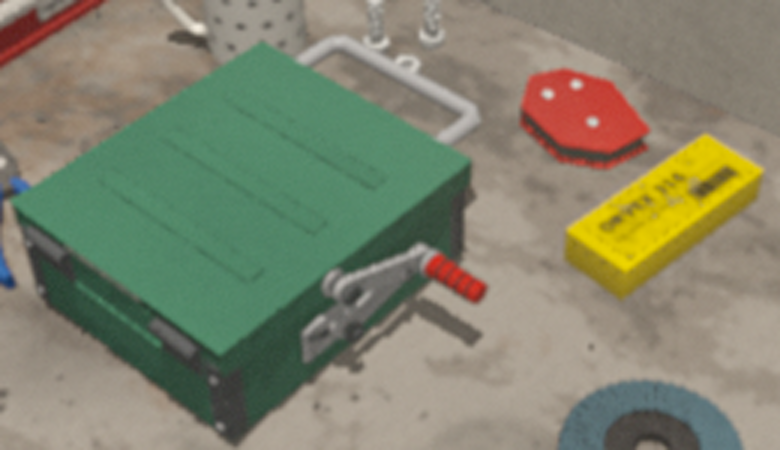

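```bash
cat > m1.py <<'E'
from h import *
t=lambda x,y:('top',(240+x/3.2,120+y/3.2)); s=lambda x,y:('scene',(175+x/3,150+y/3))
pairs={'lid -x-y':(t(431,368),s(470,160)),'lid +x-y':(t(437,53),s(265,42)),'lid -x+y':(t(57,357),s(220,355)),'lid +x+y':(t(73,45),s(15,203)),
'bar -x':(t(506,316),s(472,118)),'bar +x':(t(508,110),s(345,42)),'grip in':(t(327,404),s(430,260)),'grip out':(t(326,466),s(478,292)),
'lidpivot':(t(205,380),s(337,285)),'kneejoint':(t(328,390),s(418,258)),'box a':(t(490,466),s(567,232)),'box b':(t(724,497),s(708,135)),'box c':(t(715,582),s(762,172)),'box d':(t(478,551),s(624,272))}
for k,v in pairs.items():
    X,r=tri(v);print(k,X.round(1),np.round(r,1).tolist())
for k in 'abcd': print(onz(*pairs['box '+k][0],30).round(1),onz(*pairs['box '+k][1],30).round(1))
E
python3 m1.py
```

```text
lid -x-y [561.2 -69.9  90.6] [[-0.0, -0.1], [0.1, 0.0]]
lid +x-y [754.3 -80.4  91.9] [[0.5, 0.7], [-0.7, -0.2]]
lid -x+y [572.7 153.2  90. ] [[-0.1, -0.2], [0.2, 0.0]]
lid +x+y [765.6 143.1  91.6] [[0.5, 0.7], [-0.9, -0.2]]
bar -x [ 593.9 -116.7   79. ] [[-0.1, -0.1], [0.1, 0.0]]
bar +x [ 718.6 -124.1   82.9] [[0.9, 1.3], [-1.4, -0.3]]
grip in [545.5  -7.8  56.8] [[-0.1, -0.1], [0.2, 0.0]]
grip out [507.2  -6.8  52.9] [[0.1, 0.2], [-0.2, -0.0]]
lidpivot [558.5  65.3  84.9] [[-0.4, -0.6], [0.7, 0.1]]
kneejoint [555.2  -8.4  52.1] [[-0.2, -0.3], [0.4, 0.1]]
box a [ 507.4 -109.7   27.3] [[0.2, 0.3], [-0.4, -0.1]]
box b [ 483.4 -256.    29.6] [[0.5, 1.0], [-1.0, -0.1]]
box c [ 432.  -247.8   27.2] [[0.2, 0.4], [-0.4, -0.0]]
box d [ 454.8 -100.2   28.9] [[0.1, 0.1], [-0.1, -0.0]]
[ 507.8 -109.1   30. ] [ 505.3 -107.6   30. ]
[ 485.4 -255.    30. ] [ 481.3 -256.7   30. ]
[ 432.7 -246.8   30. ] [ 430.1 -245.2   30. ]
[ 455. -100.   30.] [454.1 -99.3  30. ]
```

```bash
cat >> h.py <<'E'
from scipy.spatial.transform import Rotation as Ro
C=np.array([663.5,36.5,0]); CY=-0.053
def ch(x,y,z): # chest->world
    c,s=np.cos(CY),np.sin(CY); return np.array([C[0]+c*x-s*y,C[1]+s*x+c*y,z])
def inch(p):
    c,s=np.cos(CY),np.sin(CY); d=np.array(p,float)-C; return np.array([c*d[0]+s*d[1],-s*d[0]+c*d[1],d[2]])
def to(p,yaw=None,s=None):
    s=s or sense(); R=Ro.from_euler('xyz',s['tcp_rot']).as_matrix()
    d=R.T@(np.array(p,float)-s['eef_pos'])/10
    tw=0
    if yaw is not None:
        cur=np.arctan2(R[1,0],R[0,0]); tw=-((yaw-cur+np.pi)%(2*np.pi)-np.pi)
    print('shift cm',d.round(2),'twist',round(tw,3),'len',round(np.linalg.norm(d),1))
def st():
    s=sense(); print('t',round(s['clock'],2),'tcp',s['eef_pos'].round(1),'rpy',s['tcp_rot'].round(3),'F',s['contact_force'].round(1),'op',round(s['opening'],2),'ch',inch(s['eef_pos']).round(1)); return s
E
python3 - <<'E'
from h import *
st(); print(ch(0,-158,150)); to(ch(0,-158,150),-1.624)
E
```

```text
t 0.15 tcp [ 152.6 -605.7  230.7] rpy [ 3.142e+00  1.000e-03 -1.324e+00] F [-0.1 -0.1  0.2] op 1.0 ch [-476.2 -668.4  230.7]
[ 655.12991988 -121.27814094  150.        ]
shift cm [-34.69 -60.57   8.11] twist 0.3 len 70.3
```

arm_command(plan=[{"translation": [-34.7, -60.6, 8.1], "twist": 0.3, "gripper": 0.6}, {"translation": [-34.7, -60.6, 8.1], "twist": 0.3, "gripper": 0.6}, {"translation": [-34.7, -60.6, 8.1], "twist": 0.3, "gripper": 0.6}, {"translation": [-34.7, -60.6, 8.1], "twist": 0.3, "gripper": 0.6}, {"translation": [-34.7, -60.6, 8.1], "twist": 0.3, "gripper": 0.6}], squeeze=20)

```text
clock: 0.57
eef_pos: [301.6, -461.7, 207.0]
tcp_rot: [3.141, 0.001, -1.625]
contact_force: [0.6, -0.1, 0.5]
opening: 0.602
```

```bash
python3 - <<'E'
from h import *
st(); to(ch(0,-158,150),-1.624)
E
```

```text
t 0.57 tcp [ 301.6 -461.7  207. ] rpy [ 3.141e+00  1.000e-03 -1.625e+00] F [ 0.6 -0.1  0.5] op 0.6 ch [-335.  -516.7  207. ]
shift cm [-35.9  -33.46   5.73] twist -0.001 len 49.4
```

arm_command(plan=[{"translation": [-35.9, -33.5, 5.7], "twist": 0, "gripper": 0.6}, {"translation": [-35.9, -33.5, 5.7], "twist": 0, "gripper": 0.6}, {"translation": [-35.9, -33.5, 5.7], "twist": 0, "gripper": 0.6}, {"translation": [-35.9, -33.5, 5.7], "twist": 0, "gripper": 0.6}, {"translation": [-35.9, -33.5, 5.7], "twist": 0, "gripper": 0.6}])

```text
clock: 0.98
eef_pos: [450.9, -317.9, 183.2]
tcp_rot: [3.141, 0.001, -1.625]
contact_force: [0.6, -0.9, -1.0]
opening: 0.599
```

```bash
python3 - <<'E'
from h import *
st(); to(ch(0,-158,150),-1.624)
E
```

```text
t 0.98 tcp [ 450.9 -317.9  183.2] rpy [ 3.141e+00  1.000e-03 -1.625e+00] F [ 0.6 -0.9 -1. ] op 0.6 ch [-193.5 -365.2  183.2]
shift cm [-20.74 -19.33   3.34] twist -0.001 len 28.5
```

arm_command(plan=[{"translation": [-20.7, -19.3, 3.3], "twist": 0, "gripper": 0.6}, {"translation": [-20.7, -19.3, 3.3], "twist": 0, "gripper": 0.6}, {"translation": [-20.7, -19.3, 3.3], "twist": 0, "gripper": 0.6}, {"translation": [-20.7, -19.3, 3.3], "twist": 0, "gripper": 0.6}, {"translation": [-20.7, -19.3, 3.3], "twist": 0, "gripper": 0.6}])

```text
clock: 1.4
eef_pos: [599.8, -174.1, 159.0]
tcp_rot: [3.141, 0.001, -1.625]
contact_force: [0.4, -0.9, 1.5]
opening: 0.602
```

arm_command(plan=[{"translation": [-4, -3.7, 0.5], "twist": 0, "gripper": 0.6}, {"translation": [-7.7, -7.1, 0.5], "twist": 0, "gripper": 0.6}, {"translation": [-7.7, -7.1, 0.5], "twist": 0, "gripper": 0.6}, {"translation": [-7.7, -7.1, 0.5], "twist": 0, "gripper": 0.6}, {"translation": [-7.7, -7.1, 0.5], "twist": 0, "gripper": 0.6}])

```text
clock: 1.82
eef_pos: [675.0, -99.9, 153.3]
tcp_rot: [3.14, 0.001, -1.623]
contact_force: [-0.4, 0.1, -0.4]
opening: 0.601
```

```bash
python3 - <<'E'
from h import *
st(); to(ch(0,-158,100),-1.624)
cv2.imwrite('pics/w1.png',grab_frame('wrist'))
cv2.imwrite('pics/s1.png',grab_frame('scene'))
print(project('wrist',[ch(0,-158,80),ch(-50,-158,80),ch(50,-158,80)]))
E
```

```text
t 1.82 tcp [675.  -99.9 153.3] rpy [ 3.140e+00  1.000e-03 -1.623e+00] F [-0.4  0.1 -0.4] op 0.6 ch [  18.7 -135.6  153.3]
shift cm [2.25 1.87 5.33] twist 0.001 len 6.1
[[346.24573376 277.34576567]
 [344.16501923 343.0763137 ]
 [348.45450886 201.39079105]]
```

View pics/w1.png

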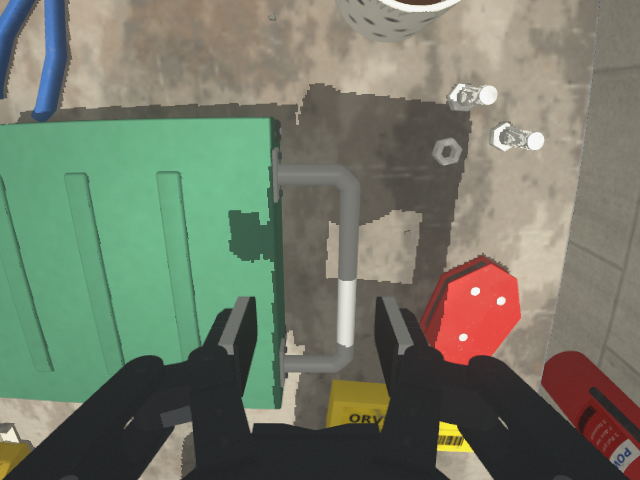

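View pics/s1.png

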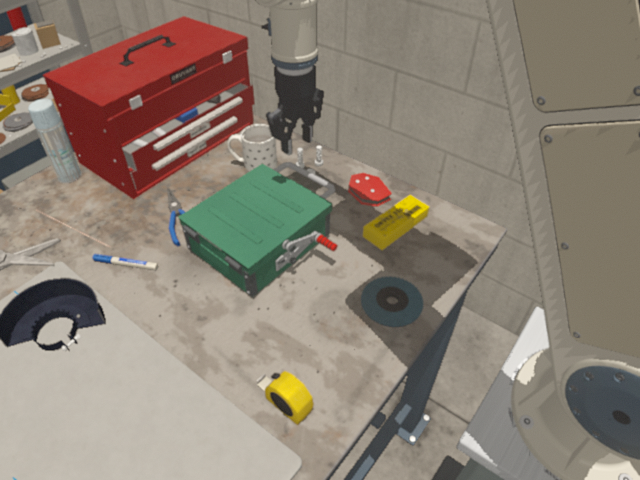

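arm_command(plan=[{"translation": [2.2, 1.9, 2], "twist": 0, "gripper": 0.6}, {"translation": [2.2, 1.9, 5.3], "twist": 0, "gripper": 0.6}, {"translation": [2.2, 1.9, 9], "twist": 0, "gripper": 0.6}, {"translation": [2.2, 1.9, 9.2], "twist": 0, "gripper": 0.6}, {"translation": [2.2, 1.9, 9.2], "twist": 0, "gripper": 0.2}])

```text
clock: 2.33
eef_pos: [651.0, -123.3, 60.1]
tcp_rot: [3.135, 0.002, -1.627]
contact_force: [-0.4, -0.9, 0.4]
opening: 0.473
```

arm_command(plan=[{"translation": [0, 0, 0], "twist": 0, "gripper": 0}, {"translation": [0, 0, 0], "twist": 0, "gripper": 0}, {"translation": [0, 0, 0], "twist": 0, "gripper": 0}, {"translation": [0, 0, 0], "twist": 0, "gripper": 0}, {"translation": [0, 0, 0], "twist": 0, "gripper": 0}])

```text
clock: 2.75
eef_pos: [651.9, -118.9, 62.4]
tcp_rot: [3.136, 0.007, -1.627]
contact_force: [0.4, 22.1, -1.0]
opening: 0.127
```

```bash
python3 - <<'E'
from h import *
st(); to(ch(0,-158,61),-1.624)
E
```

```text
t 2.75 tcp [ 651.9 -118.9   62.4] rpy [ 3.136  0.007 -1.627] F [ 0.4 22.1 -1. ] op 0.13 ch [  -3.4 -155.8   62.4]
shift cm [ 0.22 -0.34  0.14] twist -0.003 len 0.4
```

```bash
cat >> h.py <<'E'
HY,HZ,RB=112.2,62.4,268.
def lid():
    s=st(); p=inch(s['eef_pos']); y,z=HY-p[1],p[2]-HZ; th=np.arctan2(z,y); r=np.hypot(z,y)
    F=s['contact_force']; c,q=np.cos(CY),np.sin(CY); Fy=-q*F[0]+c*F[1]
    print('theta',th.round(4),'r',r.round(1),'Ftan',round(Fy*np.sin(th)+F[2]*np.cos(th),2),'Frad',round(-Fy*np.cos(th)+F[2]*np.sin(th),2),'tau',s['wrist_torque'].round(2)); return s,th,r
def rows(ths,x=None,yaw=-1.624,rr=None):
    s,th,r=lid(); p=inch(s['eef_pos']); R=Ro.from_euler('xyz',s['tcp_rot']).as_matrix()
    rr=rr or RB
    for t in ths:
        w=ch(p[0] if x is None else x,HY-rr*np.cos(t),HZ+rr*np.sin(t)); print(round(t,3),(R.T@(w-s['eef_pos'])/10).round(2))
E
python3 - <<'E'
from h import *
rows([0.06,.14,.24,.34,.44])
E
```

```text
t 2.75 tcp [ 651.9 -118.9   62.4] rpy [ 3.136  0.007 -1.627] F [ 0.4 22.1 -1. ] op 0.13 ch [  -3.4 -155.8   62.4]
theta -0.0001 r 268.0 Ftan -1.04 Frad -22.09 tau [ 3.56 -0.11 -0.03]
0.06 [-0.06  0.01 -1.61]
0.14 [-0.29  0.02 -3.74]
0.24 [-0.82  0.04 -6.37]
0.34 [-1.6   0.05 -8.93]
0.44 [ -2.64   0.07 -11.4 ]
```

arm_command(plan=[{"translation": [0, 0, -1.6], "twist": 0, "gripper": 0}, {"translation": [-0.3, 0, -3.7], "twist": 0, "gripper": 0}, {"translation": [-0.8, 0, -6.4], "twist": 0, "gripper": 0}, {"translation": [-1.6, 0, -8.9], "twist": 0, "gripper": 0}, {"translation": [-2.6, 0, -11.4], "twist": 0, "gripper": 0}])

```text
clock: 3.17
eef_pos: [653.3, -92.1, 178.9]
tcp_rot: [3.136, 0.01, -1.628]
contact_force: [1.4, 13.5, -10.9]
opening: 0.127
```

```bash
python3 - <<'E'
from h import *
rows([0.52,.62,.72,.82,.92])
E
```

```text
t 3.17 tcp [653.3 -92.1 178.9] rpy [ 3.136  0.01  -1.628] F [  1.4  13.5 -10.9] op 0.13 ch [  -3.4 -128.9  178.9]
theta 0.45 r 267.8 Ftan -3.95 Frad -16.96 tau [ 2.01 -0.31  0.02]
0.52 [-0.87  0.01 -1.66]
0.62 [-2.34  0.03 -3.9 ]
0.72 [-4.02  0.05 -5.98]
0.82 [-5.91  0.07 -7.89]
0.92 [-7.97  0.09 -9.6 ]
```

arm_command(plan=[{"translation": [-1.1, 0, -1.6], "twist": 0, "gripper": 0}, {"translation": [-2.5, 0, -3.8], "twist": 0, "gripper": 0}, {"translation": [-4.2, 0, -5.8], "twist": 0, "gripper": 0}, {"translation": [-6.1, 0, -7.7], "twist": 0, "gripper": 0}, {"translation": [-8.1, 0, -9.4], "twist": 0, "gripper": 0}])

```text
clock: 3.58
eef_pos: [657.6, -13.1, 277.8]
tcp_rot: [3.137, 0.007, -1.628]
contact_force: [-3.1, -2.5, -1.3]
opening: 0.126
```

```bash
python3 - <<'E'
from h import *
rows([0.99,1.05,1.11,1.16,1.2],rr=266)
cv2.imwrite('pics/s2.png',grab_frame('scene'))
E
```

```text
t 3.58 tcp [657.6 -13.1 277.8] rpy [ 3.137  0.007 -1.628] F [-3.1 -2.5 -1.3] op 0.13 ch [ -3.2 -49.9 277.8]
theta 0.9257 r 269.6 Ftan -2.93 Frad 0.55 tau [-0.57  0.51 -0.02]
0.99 [-1.62  0.01 -0.69]
1.05 [-2.98  0.02 -1.51]
1.11 [-4.4   0.03 -2.25]
1.16 [-5.61  0.04 -2.81]
1.2 [-6.59  0.05 -3.2 ]
```

View pics/s2.png

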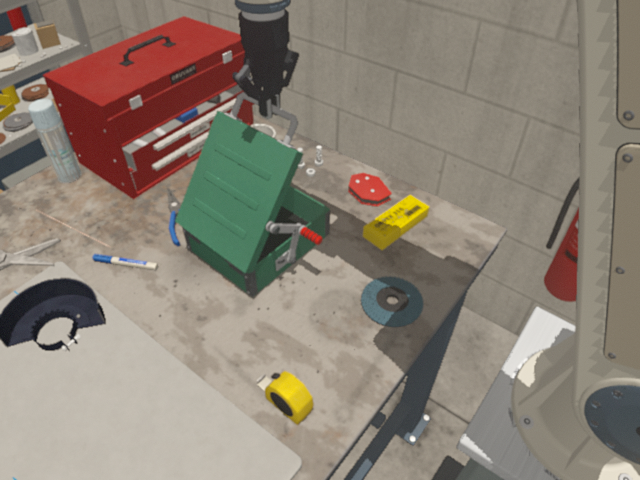

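```bash
python3 - <<'E'
from h import *
rows([0.98,1.03,1.08,1.13,1.17],rr=269.5)
E
```

```text
t 3.63 tcp [658.3  -8.8 281. ] rpy [ 3.139  0.011 -1.627] F [-10.5  -2.9   7.4] op 0.13 ch [ -2.8 -45.5 281. ]
theta 0.9459 r 269.6 Ftan 1.5 Frad 7.98 tau [-0.82  1.8  -0.03]
0.98 [-0.77  0.   -0.51]
1.03 [-1.91  0.01 -1.22]
1.08 [-3.09  0.02 -1.87]
1.13 [-4.3   0.02 -2.46]
1.17 [-5.29  0.03 -2.89]
```

arm_command(plan=[{"translation": [-0.8, 0, -0.5], "twist": 0, "gripper": 0}, {"translation": [-1.9, 0, -1.2], "twist": 0, "gripper": 0}, {"translation": [-3.1, 0, -1.9], "twist": 0, "gripper": 0}, {"translation": [-4.3, 0, -2.5], "twist": 0, "gripper": 0}, {"translation": [-5.3, 0, -2.9], "twist": 0, "gripper": 0}])

```text
clock: 4.05
eef_pos: [660.9, 44.3, 312.6]
tcp_rot: [3.139, 0.01, -1.627]
contact_force: [-6.3, -3.6, 3.6]
opening: 0.127
```

```bash
python3 - <<'E'
from h import *
rows([1.19,1.2,1.22,1.23,1.24],rr=270)
E
```

```text
t 4.05 tcp [660.9  44.3 312.6] rpy [ 3.139  0.01  -1.627] F [-6.3 -3.6  3.6] op 0.13 ch [ -3.    7.7 312.6]
theta 1.175 r 271.1 Ftan -2.23 Frad 4.79 tau [-0.66  0.98 -0.01]
1.19 [-0.42  0.   -0.05]
1.2 [-0.67  0.   -0.14]
1.22 [-1.18  0.   -0.33]
1.23 [-1.43  0.01 -0.42]
1.24 [-1.69  0.01 -0.5 ]
```

arm_command(plan=[{"translation": [-0.4, 0, -0.2], "twist": 0, "gripper": 0}, {"translation": [-0.8, 0, -0.3], "twist": 0, "gripper": 0}, {"translation": [-1.2, 0, -0.4], "twist": 0, "gripper": 0}, {"translation": [-1.4, 0, -0.5], "twist": 0, "gripper": 0}, {"translation": [-1.4, 0, -0.5], "twist": 0, "gripper": 0}])

```text
clock: 4.47
eef_pos: [661.7, 58.1, 318.2]
tcp_rot: [3.139, 0.009, -1.627]
contact_force: [-3.2, -2.3, 1.3]
opening: 0.128
```

```bash
python3 - <<'E'
from h import *
rows([1.24,1.25,1.26,1.27,1.28],rr=271.5)
E
```

```text
t 4.47 tcp [661.7  58.1 318.2] rpy [ 3.139  0.009 -1.627] F [-3.2 -2.3  1.3] op 0.13 ch [ -2.9  21.5 318.2]
theta 1.2301 r 271.4 Ftan -1.93 Frad 2.03 tau [-0.35  0.54  0.04]
1.24 [-0.25  0.   -0.1 ]
1.25 [-0.51  0.   -0.18]
1.26 [-0.77  0.   -0.27]
1.27 [-1.03  0.   -0.35]
1.28 [-1.29  0.01 -0.42]
```

arm_command(plan=[{"translation": [-0.2, 0, -0.05], "twist": 0, "gripper": 0}, {"translation": [-0.4, 0, -0.1], "twist": 0, "gripper": 0}, {"translation": [-0.6, 0, -0.2], "twist": 0, "gripper": 0}, {"translation": [-0.8, 0, -0.25], "twist": 0, "gripper": 0}, {"translation": [-0.8, 0, -0.25], "twist": 0, "gripper": 0}])

```text
clock: 4.88
eef_pos: [662.2, 66.3, 321.2]
tcp_rot: [3.14, 0.009, -1.627]
contact_force: [-4.4, -1.6, 2.4]
opening: 0.126
```

```bash
python3 - <<'E'
from h import *
rows([1.27,1.28,1.3],rr=271.5)
E
```

```text
t 4.88 tcp [662.2  66.3 321.2] rpy [ 3.14   0.009 -1.627] F [-4.4 -1.6  2.4] op 0.13 ch [ -2.9  29.7 321.2]
theta 1.2623 r 271.6 Ftan -1.05 Frad 2.87 tau [-0.45  0.69  0.03]
1.27 [-0.2   0.   -0.05]
1.28 [-0.46  0.   -0.13]
1.3 [-0.99  0.   -0.27]
```

```bash
python3 - <<'E'
from h import *
a=grab_frame('scene');b=grab_frame('top');st()
cv2.imwrite('pics/s3.png',a);cv2.imwrite('pics/t3.png',b)
crop(a,225,180,130,120,6,'pics/c3.png');crop(b,260,160,130,110,6,'pics/c4.png')
E
```

```text
t 4.98 tcp [662.2  66.1 321.1] rpy [ 3.14   0.009 -1.627] F [-3.8 -1.8  3.3] op 0.13 ch [ -2.9  29.5 321.1]
```

View pics/c3.png

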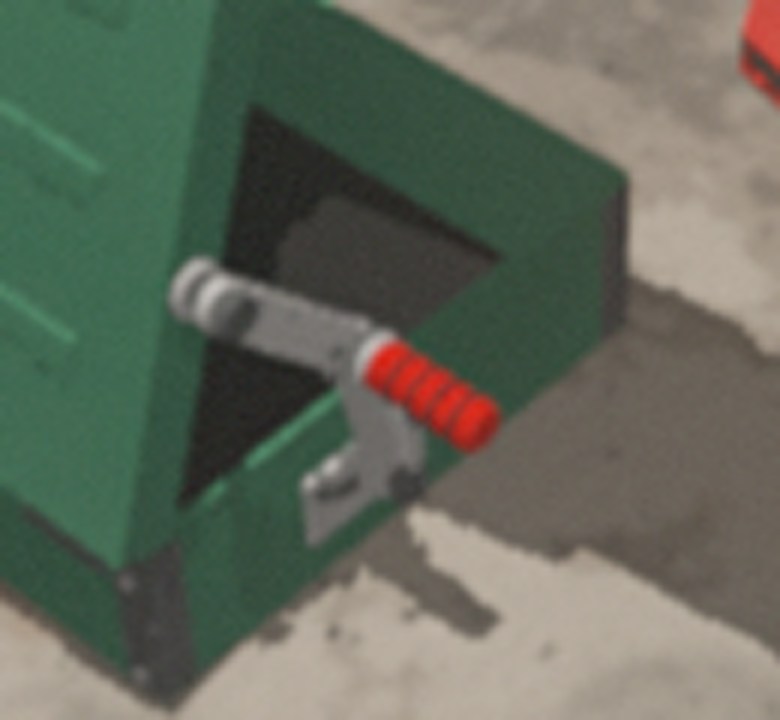

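View pics/c4.png

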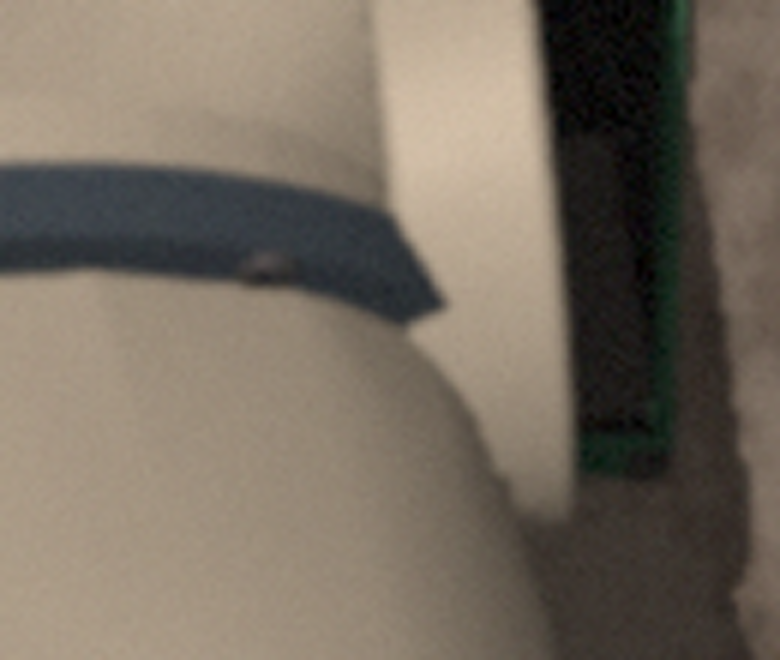

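```bash
cat > m2.py <<'E'
from h import *
def onx(px,x):
    o,d=ray('scene',px); o2=inch(o); d2=inch(d+C); t=(x-o2[0])/d2[0]; return (o2+t*d2)[1:].round(1)
f=lambda x,y:(225+x/6,180+y/6)
print('knee out',onx(f(480,424),-160),'in',onx(f(380,355),-117))
for x in (-105,-110,-115): print('lidpiv',onx(f(232,310),x),'foot?',onx(f(405,482),x),'bracket',onx(f(337,480),x),'knee',onx(f(372,352),x))
g=lambda x,y:(175+x/3,150+y/3)
print('shut knee out',onx(g(480,292),-160),'in',onx(g(430,258),-117))
for x in (-105,-110,-115): print('lidpiv',onx(g(338,287),x),'foot',onx(g(350,328),x))
E
python3 m2.py
```

```text
knee out [ 36.2 118.2] in [ 32.1 114.1]
lidpiv [ 76.1 157.4] foot? [12.6 34. ] bracket [41.7 59.2] knee [ 23.7 101. ]
lidpiv [ 80.4 163.7] foot? [17.5 41.8] bracket [46.3 66.7] knee [ 28.5 108. ]
lidpiv [ 84.6 170.1] foot? [22.5 49.6] bracket [51.  74.1] knee [ 33.3 115. ]
shut knee out [-46.2  61.3] in [-48.2  61.4]
lidpiv [23.  82.4] foot [14.7 38.6]
lidpiv [27.9 89.6] foot [19.6 46.3]
lidpiv [32.7 96.8] foot [24.5 54. ]
```

arm_command(plan=[{"translation": [-0.2, 0, -0.1], "twist": 0, "gripper": 0}, {"translation": [-0.4, 0, -0.15], "twist": 0, "gripper": 0}, {"translation": [-0.6, 0, -0.2], "twist": 0, "gripper": 0}, {"translation": [-0.8, 0, -0.25], "twist": 0, "gripper": 0}, {"translation": [-0.9, 0, -0.3], "twist": 0, "gripper": 0}])

```text
clock: 5.4
eef_pos: [662.7, 75.5, 324.2]
tcp_rot: [3.14, 0.009, -1.627]
contact_force: [-3.8, -1.2, -1.4]
opening: 0.124
```

```bash
python3 - <<'E'
from h import *
rows([1.3,1.31,1.32],rr=272)
a=grab_frame('scene');crop(a,225,180,130,120,5,'pics/c5.png')
E
```

```text
t 5.4 tcp [662.7  75.5 324.2] rpy [ 3.14   0.009 -1.627] F [-3.8 -1.2 -1.4] op 0.12 ch [ -2.9  38.9 324.2]
theta 1.2978 r 271.9 Ftan -1.72 Frad -0.93 tau [-0.37  0.48 -0.01]
1.3 [-0.06  0.   -0.03]
1.31 [-0.32  0.   -0.1 ]
1.32 [-0.58  0.   -0.17]
```

View pics/c5.png

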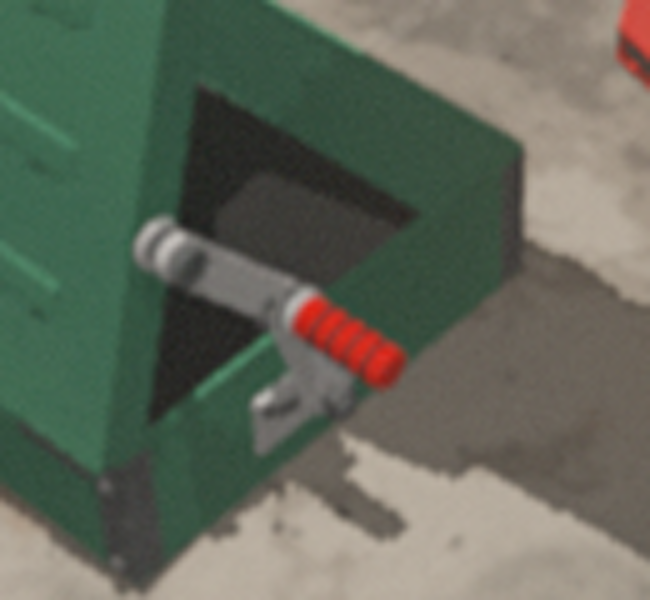

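arm_command(plan=[{"translation": [-0.1, 0, -0.0], "twist": 0, "gripper": 0}, {"translation": [-0.2, 0, -0.05], "twist": 0, "gripper": 0}, {"translation": [-0.3, 0, -0.1], "twist": 0, "gripper": 0}, {"translation": [-0.4, 0, -0.12], "twist": 0, "gripper": 0}, {"translation": [-0.5, 0, -0.15], "twist": 0, "gripper": 0}])

```text
clock: 5.87
eef_pos: [663.0, 80.7, 325.6]
tcp_rot: [3.14, 0.01, -1.627]
contact_force: [-2.8, -0.6, -1.9]
opening: 0.126
```

```bash
python3 - <<'E'
from h import *
rows([1.32,1.33,1.34],rr=272)
a=grab_frame('scene');crop(a,225,180,130,120,5,'pics/c6.png')
E
```

```text
t 5.87 tcp [663.   80.7 325.6] rpy [ 3.14   0.01  -1.627] F [-2.8 -0.6 -1.9] op 0.13 ch [ -2.8  44.1 325.6]
theta 1.3177 r 271.9 Ftan -1.17 Frad -1.67 tau [-0.13  0.41  0.04]
1.32 [-0.06  0.   -0.03]
1.33 [-0.32  0.   -0.09]
1.34 [-0.59  0.   -0.15]
```

View pics/c6.png

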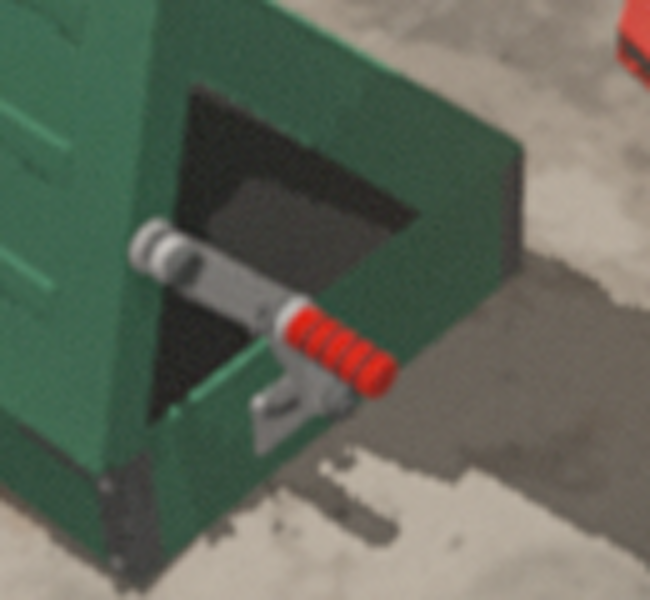

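```bash
cat > m3.py <<'E'
from m2 import onx
import numpy as np
for (u,v) in [(225+400/5,180+354/5),(225+384/5,180+369/5),(225+376/5,180+376/5)]:
    print(onx((u,v),-160), onx((u,v),-156))
E
python3 m3.py | tail -3
python3 - <<'E'
import numpy as np
# predicted lower-link angle vs theta for foot y; L1=69
from scipy.optimize import brentq
L1=69.
for yf in (8,12,16,20,24):
  F=np.array([yf,40.])
  # shut geometry unknown: use pivot at 87 from hinge, phase .03
  for r,ph in ((87,.03),(86,.0)):
    for L2 in (76.,80.):
      P=lambda t:np.array([110-r*np.cos(t+ph),80+r*np.sin(t+ph)])
      f=lambda t:np.linalg.norm(P(t)-F)-L1-L2
      try: e=brentq(f,.8,1.7)
      except Exception: continue
      out=[]
      for t in (1.262,1.298,1.318):
        d=np.linalg.norm(P(t)-F)
        if d>L1+L2: out.append(None);continue
        a=np.arctan2(*(P(t)-F)[::-1]); b=np.arccos((L1**2+d*d-L2**2)/(2*L1*d)); k=F+L1*np.array([np.cos(a+b),np.sin(a+b)]); out.append(k.round(0).tolist())
      print(yf,r,ph,L2,'end',round(e,3),out)
E
```

```text
[ 36.2 117.9] [ 31.9 111.6]
[ 44.3 116.9] [ 40.1 110.7]
[ 48.3 116.7] [ 44.1 110.5]
8 87 0.03 76.0 end 1.243 [None, None, None]
8 87 0.03 80.0 end 1.305 [[32.0, 105.0], [41.0, 101.0], None]
8 86 0.0 76.0 end 1.283 [[36.0, 103.0], None, None]
8 86 0.0 80.0 end 1.346 [[26.0, 107.0], [32.0, 105.0], [36.0, 103.0]]
12 87 0.03 76.0 end 1.276 [[40.0, 103.0], None, None]
12 87 0.03 80.0 end 1.34 [[30.0, 107.0], [36.0, 105.0], [40.0, 103.0]]
12 86 0.0 76.0 end 1.317 [[33.0, 106.0], [40.0, 103.0], None]
12 86 0.0 80.0 end 1.382 [[25.0, 108.0], [30.0, 107.0], [33.0, 106.0]]
16 87 0.03 76.0 end 1.309 [[37.0, 106.0], [45.0, 103.0], None]
16 87 0.03 80.0 end 1.377 [[29.0, 108.0], [34.0, 107.0], [37.0, 106.0]]
16 86 0.0 76.0 end 1.351 [[31.0, 107.0], [36.0, 106.0], [40.0, 105.0]]
16 86 0.0 80.0 end 1.42 [[24.0, 108.0], [29.0, 108.0], [31.0, 107.0]]
20 87 0.03 76.0 end 1.344 [[35.0, 107.0], [41.0, 106.0], [45.0, 104.0]]
20 87 0.03 80.0 end 1.414 [[28.0, 109.0], [33.0, 108.0], [35.0, 107.0]]
20 86 0.0 76.0 end 1.387 [[30.0, 108.0], [35.0, 107.0], [38.0, 107.0]]
20 86 0.0 80.0 end 1.459 [[24.0, 109.0], [28.0, 109.0], [30.0, 108.0]]
24 87 0.03 76.0 end 1.379 [[34.0, 108.0], [39.0, 107.0], [42.0, 107.0]]
24 87 0.03 80.0 end 1.454 [[28.0, 109.0], [32.0, 109.0], [34.0, 108.0]]
24 86 0.0 76.0 end 1.423 [[30.0, 109.0], [34.0, 108.0], [36.0, 108.0]]
24 86 0.0 80.0 end 1.5 [[24.0, 109.0], [28.0, 109.0], [30.0, 109.0]]
```

arm_command(plan=[{"translation": [-0.05, 0, 0], "twist": 0, "gripper": 0}, {"translation": [-0.1, 0, -0.02], "twist": 0, "gripper": 0}, {"translation": [-0.15, 0, -0.03], "twist": 0, "gripper": 0}, {"translation": [-0.2, 0, -0.04], "twist": 0, "gripper": 0}, {"translation": [-0.2, 0, -0.04], "twist": 0, "gripper": 0}])

```text
clock: 6.33
eef_pos: [663.2, 83.0, 326.2]
tcp_rot: [3.14, 0.01, -1.627]
contact_force: [-2.7, -0.7, 0.8]
opening: 0.13
```

```bash
python3 - <<'E'
from h import *
rows([1.33,1.34],rr=272)
E
```

```text
t 6.33 tcp [663.2  83.  326.2] rpy [ 3.14   0.01  -1.627] F [-2.7 -0.7  0.8] op 0.13 ch [ -2.8  46.4 326.2]
theta 1.3265 r 271.8 Ftan -0.65 Frad 0.94 tau [-0.34  0.55  0.01]
1.33 [-0.09  0.   -0.04]
1.34 [-0.36  0.   -0.1 ]
```

arm_command(plan=[{"translation": [-0.05, 0, -0.01], "twist": 0, "gripper": 0}, {"translation": [-0.1, 0, -0.03], "twist": 0, "gripper": 0}, {"translation": [-0.15, 0, -0.05], "twist": 0, "gripper": 0}, {"translation": [-0.2, 0, -0.06], "twist": 0, "gripper": 0}, {"translation": [-0.2, 0, -0.06], "twist": 0, "gripper": 0}])

```text
clock: 6.75
eef_pos: [663.3, 85.2, 326.8]
tcp_rot: [3.14, 0.01, -1.627]
contact_force: [-3.1, -1.2, -0.7]
opening: 0.127
```

```bash
python3 - <<'E'
from h import *
rows([1.34,1.35],rr=272)
a=grab_frame('scene');crop(a,225,180,130,120,5,'pics/c7.png')
E
```

```text
t 6.75 tcp [663.3  85.2 326.8] rpy [ 3.14   0.01  -1.627] F [-3.1 -1.2 -0.7] op 0.13 ch [ -2.8  48.6 326.8]
theta 1.3348 r 271.9 Ftan -1.53 Frad -0.38 tau [-0.15  0.46 -0.  ]
1.34 [-0.14  0.   -0.04]
1.35 [-0.4  0.  -0.1]
```

View pics/c7.png

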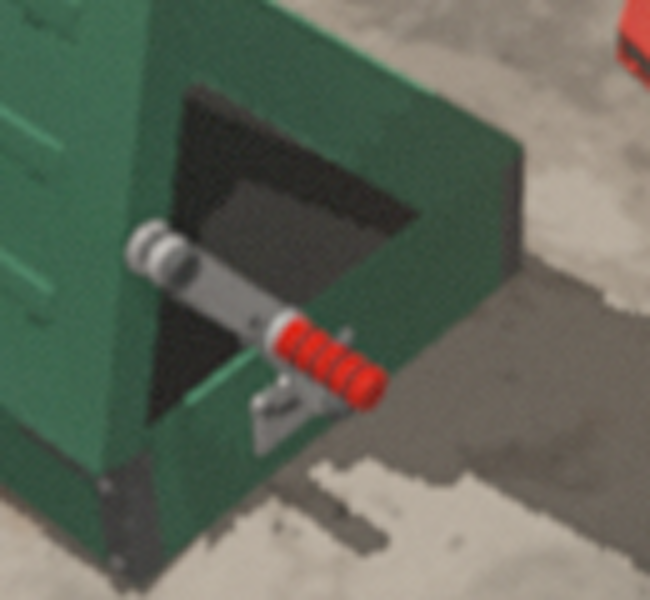

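arm_command(plan=[{"translation": [-0.05, 0, -0.01], "twist": 0, "gripper": 0}, {"translation": [-0.1, 0, -0.02], "twist": 0, "gripper": 0}, {"translation": [-0.15, 0, -0.03], "twist": 0, "gripper": 0}, {"translation": [-0.15, 0, -0.03], "twist": 0, "gripper": 0}, {"translation": [-0.15, 0, -0.03], "twist": 0, "gripper": 0}])

```text
clock: 7.22
eef_pos: [663.3, 86.7, 327.2]
tcp_rot: [3.14, 0.01, -1.627]
contact_force: [-2.6, -1.5, -1.0]
opening: 0.13
```

```bash
python3 - <<'E'
from h import *
lid()
a=grab_frame('scene');crop(a,225,180,130,120,5,'pics/c8.png')
E
```

```text
t 7.22 tcp [663.3  86.7 327.2] rpy [ 3.14   0.01  -1.627] F [-2.6 -1.5 -1. ] op 0.13 ch [ -2.8  50.1 327.2]
theta 1.3404 r 271.9 Ftan -1.79 Frad -0.63 tau [-0.41  0.53  0.01]
```

View pics/c8.png

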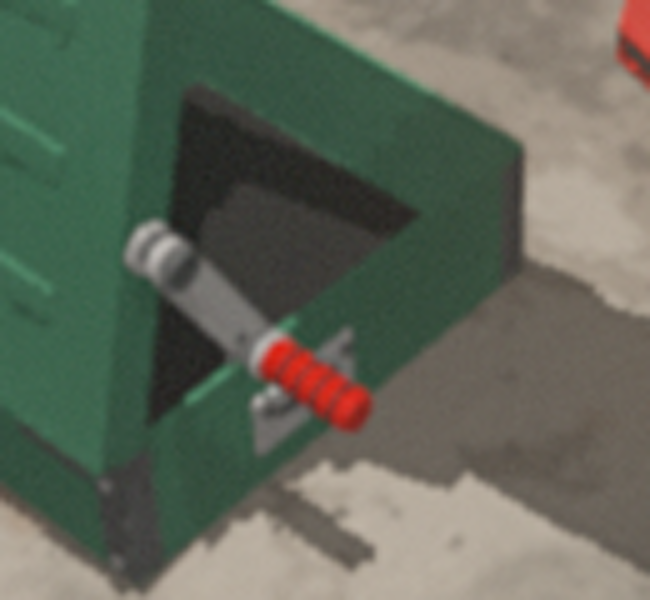

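```bash
cat >> m3.py <<'E'
print('---')
for (u,v) in [(365,390),(350,410)]: print(onx((225+u/5,180+v/5),-160), onx((225+u/5,180+v/5),-156))
E
python3 m3.py | sed -n '/---/,$p'; python3 - <<'E'
from h import *
a=grab_frame('scene');lid();crop(a,225,180,130,120,5,'pics/c9.png')
E
```

```text
---
[ 53.9 114.3] [ 49.8 108.1]
[ 61.5 110.6] [ 57.4 104.3]
t 7.32 tcp [663.4  86.5 327.1] rpy [ 3.14   0.01  -1.627] F [-2.7 -1.  -0.4] op 0.13 ch [ -2.8  50.  327.1]
theta 1.3399 r 271.9 Ftan -1.18 Frad -0.12 tau [-0.37  0.56 -0.01]
```

View pics/c9.png

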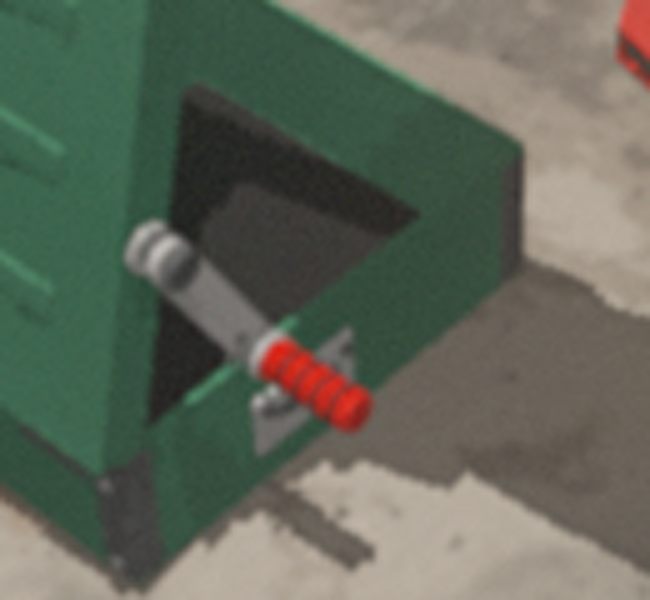

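arm_command(plan=[{"translation": [-0.05, 0, -0.01], "twist": 0, "gripper": 0}, {"translation": [-0.1, 0, -0.02], "twist": 0, "gripper": 0}, {"translation": [-0.1, 0, -0.02], "twist": 0, "gripper": 0}, {"translation": [-0.1, 0, -0.02], "twist": 0, "gripper": 0}, {"translation": [-0.1, 0, -0.02], "twist": 0, "gripper": 0}])

```text
clock: 7.73
eef_pos: [663.4, 87.4, 327.3]
tcp_rot: [3.14, 0.01, -1.627]
contact_force: [-2.9, -2.0, 0.3]
opening: 0.128
```

```bash
python3 - <<'E'
from h import *
lid()
a=grab_frame('scene');crop(a,225,180,130,120,5,'pics/c10.png')
E
```

```text
t 7.73 tcp [663.4  87.4 327.3] rpy [ 3.14   0.01  -1.627] F [-2.9 -2.   0.3] op 0.13 ch [ -2.8  50.8 327.3]
theta 1.343 r 271.9 Ftan -2.05 Frad 0.78 tau [-0.62  0.53 -0.  ]
```

View pics/c10.png

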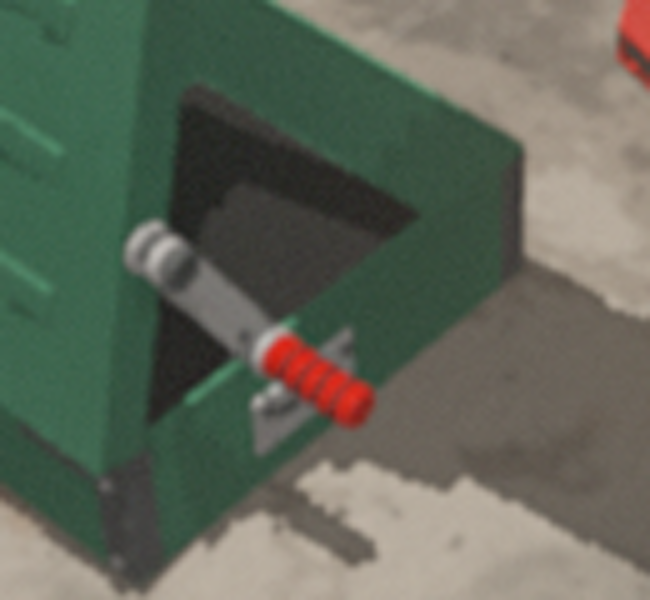

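arm_command(plan=[{"translation": [-0.05, 0, -0.01], "twist": 0, "gripper": 0}, {"translation": [-0.08, 0, -0.01], "twist": 0, "gripper": 0}, {"translation": [-0.08, 0, -0.01], "twist": 0, "gripper": 0}, {"translation": [-0.08, 0, -0.01], "twist": 0, "gripper": 0}, {"translation": [-0.08, 0, -0.01], "twist": 0, "gripper": 0}])

```text
clock: 8.2
eef_pos: [663.4, 87.9, 327.5]
tcp_rot: [3.14, 0.009, -1.627]
contact_force: [-3.9, -4.0, 0.4]
opening: 0.13
```

```bash
python3 - <<'E'
from h import *
lid()
a=grab_frame('scene');crop(a,225,180,130,120,5,'pics/c11.png')
E
```

```text
t 8.2 tcp [663.4  87.9 327.5] rpy [ 3.14   0.009 -1.627] F [-3.9 -4.   0.4] op 0.13 ch [ -2.8  51.4 327.5]
theta 1.3452 r 272.0 Ftan -4.03 Frad 1.32 tau [-0.76  0.53  0.  ]
```

View pics/c11.png

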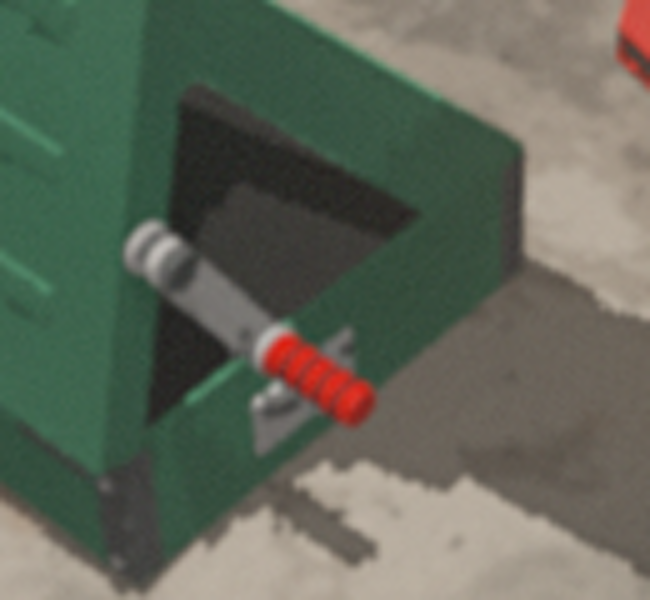

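arm_command(plan=[{"translation": [0.1, 0, 0.02], "twist": 0, "gripper": 0}, {"translation": [0.2, 0, 0.04], "twist": 0, "gripper": 0}, {"translation": [0.3, 0, 0.06], "twist": 0, "gripper": 0}, {"translation": [0.45, 0, 0.1], "twist": 0, "gripper": 0}, {"translation": [0.6, 0, 0.13], "twist": 0, "gripper": 0}])

```text
clock: 8.67
eef_pos: [663.1, 82.1, 326.1]
tcp_rot: [3.14, 0.01, -1.627]
contact_force: [-3.0, 0.1, -0.7]
opening: 0.127
```

```bash
python3 - <<'E'
from h import *
lid()
a=grab_frame('scene');crop(a,225,180,130,120,5,'pics/c12.png')
E
```

```text
t 8.67 tcp [663.1  82.1 326.1] rpy [ 3.14   0.01  -1.627] F [-3.   0.1 -0.7] op 0.13 ch [ -2.8  45.5 326.1]
theta 1.3231 r 272.0 Ftan -0.2 Frad -0.63 tau [-0.1   0.44 -0.03]
```

View pics/c12.png

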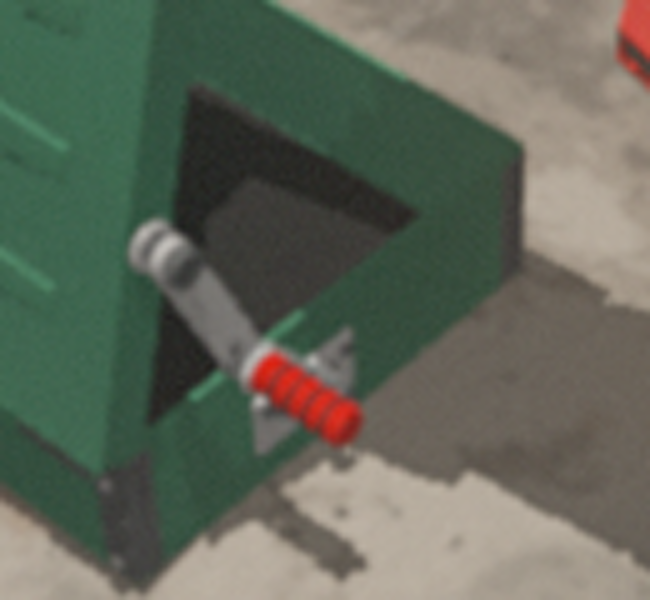

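arm_command(plan=[{"translation": [0.2, 0, 0.05], "twist": 0, "gripper": 0}, {"translation": [0.4, 0, 0.1], "twist": 0, "gripper": 0}, {"translation": [0.5, 0, 0.13], "twist": 0, "gripper": 0}, {"translation": [0.6, 0, 0.16], "twist": 0, "gripper": 0}, {"translation": [0.7, 0, 0.18], "twist": 0, "gripper": 0}])

```text
clock: 9.13
eef_pos: [662.7, 74.8, 324.1]
tcp_rot: [3.14, 0.01, -1.627]
contact_force: [-1.7, 1.4, 0.8]
opening: 0.128
```

```bash
python3 - <<'E'
from h import *
lid()
E
```

```text
t 9.13 tcp [662.7  74.8 324.1] rpy [ 3.14   0.01  -1.627] F [-1.7  1.4  0.8] op 0.13 ch [ -2.8  38.2 324.1]
theta 1.2952 r 272.0 Ftan 1.45 Frad 0.38 tau [0.29 0.41 0.01]
```

arm_command(plan=[{"translation": [0, 0, 0], "twist": 0, "gripper": 0.2}, {"translation": [0, 0, 0], "twist": 0, "gripper": 0.4}, {"translation": [0, 0, 0], "twist": 0, "gripper": 0.6}, {"translation": [0, 0, 0], "twist": 0, "gripper": 0.6}, {"translation": [0, 0, -1], "twist": 0, "gripper": 0.6}])

```text
clock: 9.55
eef_pos: [662.0, 74.6, 332.5]
tcp_rot: [3.137, 0.009, -1.627]
contact_force: [-0.8, 0.4, -0.5]
opening: 0.599
```

```bash
python3 - <<'E'
from h import *
lid()
a=grab_frame('scene');cv2.imwrite('pics/s13.png',a)
E
```

```text
t 9.55 tcp [662.   74.6 332.5] rpy [ 3.137  0.009 -1.627] F [-0.8  0.4 -0.5] op 0.6 ch [ -3.5  38.  332.5]
theta 1.3027 r 280.1 Ftan 0.22 Frad -0.58 tau [ 0.   -0.03  0.04]
```

View pics/s13.png

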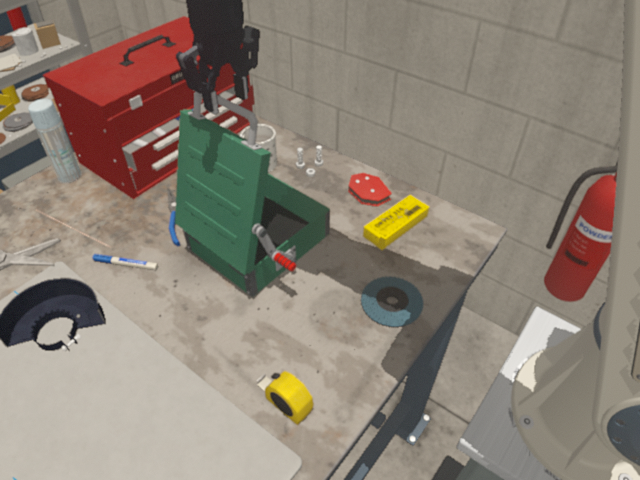

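```bash
python3 - <<'E'
from h import *
for p in [(697,437),(637,425),(612,370),(742,350)]: print(onz('top',(240+p[0]/3.2,120+p[1]/3.2),20).round(0))
to([662,74.6,400],-1.624); to([462,-222.4,90],-0.163)
E
```

```text
[ 525. -242.   20.]
[ 533. -204.   20.]
[ 568. -190.   20.]
[ 580. -274.   20.]
shift cm [-0.04  0.12 -6.4 ] twist -0.003 len 6.4
shift cm [31.04 18.4  24.31] twist -1.464 len 43.5
```

arm_command(plan=[{"translation": [0, 0, -4], "twist": 0, "gripper": 0.6}, {"translation": [0, 0, -6.5], "twist": -0.1, "gripper": 0.6}, {"translation": [3.5, 2, -6.5], "twist": -0.22, "gripper": 0.6}, {"translation": [7, 4.2, -6.5], "twist": -0.34, "gripper": 0.7}, {"translation": [10.5, 6.3, -6.5], "twist": -0.46, "gripper": 0.8}])

```text
clock: 10.02
eef_pos: [593.9, -27.8, 401.2]
tcp_rot: [-3.136, 0.008, -1.159]
contact_force: [0.5, -0.3, -0.5]
opening: 0.797
```

```bash
python3 - <<'E'
from h import *
st()
to([462,-222.4,90],-0.163)
E
```

```text
t 10.02 tcp [593.9 -27.8 401.2] rpy [-3.136  0.008 -1.159] F [ 0.5 -0.3 -0.5] op 0.8 ch [-66.1 -67.9 401.2]
shift cm [12.81 20.04 30.91] twist -0.996 len 39.0
```

arm_command(plan=[{"translation": [12.8, 20.0, 30.9], "twist": -0.12, "gripper": 0.8}, {"translation": [12.8, 20.0, 30.9], "twist": -0.24, "gripper": 0.8}, {"translation": [12.8, 20.0, 30.9], "twist": -0.36, "gripper": 0.8}, {"translation": [12.8, 20.0, 30.9], "twist": -0.48, "gripper": 0.8}, {"translation": [12.8, 20.0, 30.9], "twist": -0.6, "gripper": 0.8}])

```text
clock: 10.43
eef_pos: [523.3, -132.5, 234.0]
tcp_rot: [-3.132, 0.001, -0.553]
contact_force: [1.5, -0.6, -1.2]
opening: 0.799
```

```bash
python3 - <<'E'
from h import *
st()
to([462,-222.4,90],-0.163)
E
```

```text
t 10.43 tcp [ 523.3 -132.5  234. ] rpy [-3.132e+00  1.000e-03 -5.530e-01] F [ 1.5 -0.6 -1.2] op 0.8 ch [-131.  -176.2  234. ]
shift cm [-0.48 11.01 14.29] twist -0.39 len 18.0
```

arm_command(plan=[{"translation": [-0.5, 11, 14.3], "twist": -0.12, "gripper": 0.8}, {"translation": [-0.5, 11, 14.3], "twist": -0.24, "gripper": 0.8}, {"translation": [-0.5, 11, 14.3], "twist": -0.36, "gripper": 0.8}, {"translation": [-0.5, 11, 14.3], "twist": -0.39, "gripper": 0.8}, {"translation": [-0.5, 11, 14.3], "twist": -0.39, "gripper": 0.8}])

```text
clock: 10.85
eef_pos: [458.6, -223.3, 86.7]
tcp_rot: [-3.131, 0.002, -0.162]
contact_force: [-0.7, 0.1, 0.4]
opening: 0.797
```

```bash
python3 - <<'E'
from h import *
st()
m=camera_model('wrist');im=grab_frame('wrist')
c,s=np.cos(-.163),np.sin(-.163)
P=[[469.3+c*a-s*b,-178+s*a+c*b,30] for a,b in [(27.5,75),(-27.5,75),(-27.5,-75),(27.5,-75)]]
q=project('wrist',P,m); cv2.polylines(im,[q.astype(int).reshape(-1,1,2)],True,(255,0,0),1); cv2.imwrite('pics/w2.png',im)
to([462,-222.4,-2],-0.163)
E
```

```text
t 10.85 tcp [ 458.6 -223.3   86.7] rpy [-3.131e+00  2.000e-03 -1.620e-01] F [-0.7  0.1  0.4] op 0.8 ch [-190.8 -270.3   86.7]
shift cm [ 0.39 -0.06  8.82] twist -0.001 len 8.8
```

View pics/w2.png

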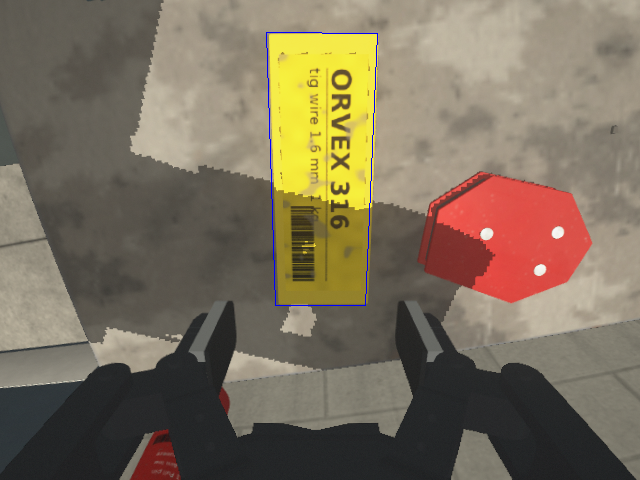

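arm_command(plan=[{"translation": [0.4, -0.1, 3.5], "twist": 0, "gripper": 0.8}, {"translation": [0.4, -0.1, 6.5], "twist": 0, "gripper": 0.8}, {"translation": [0.4, -0.1, 8.4], "twist": 0, "gripper": 0.8}, {"translation": [0.4, -0.1, 8.8], "twist": 0, "gripper": 0.8}, {"translation": [0.4, -0.1, 8.8], "twist": 0, "gripper": 0.8}])

```text
clock: 11.32
eef_pos: [462.6, -221.8, -1.9]
tcp_rot: [-3.131, 0.004, -0.164]
contact_force: [0.7, 0.8, -0.2]
opening: 0.801
```

arm_command(plan=[{"translation": [0, 0, 0], "twist": 0, "gripper": 0.4}, {"translation": [0, 0, 0], "twist": 0, "gripper": 0.4}, {"translation": [0, 0, 0], "twist": 0, "gripper": 0.4}, {"translation": [0, 0, 0], "twist": 0, "gripper": 0.4}, {"translation": [0, 0, 0], "twist": 0, "gripper": 0.4}], squeeze=90)

```text
clock: 11.73
eef_pos: [464.1, -222.2, 0.1]
tcp_rot: [-3.131, 0.001, -0.164]
contact_force: [-0.2, 2.4, 8.6]
opening: 0.625
```

```bash
python3 - <<'E'
from h import *
st();cv2.imwrite('pics/w3.png',grab_frame('wrist'))
E
```

```text
t 11.73 tcp [ 4.641e+02 -2.222e+02  1.000e-01] rpy [-3.131e+00  1.000e-03 -1.640e-01] F [-0.2  2.4  8.6] op 0.62 ch [-1.854e+02 -2.689e+02  1.000e-01]
```

View pics/w3.png

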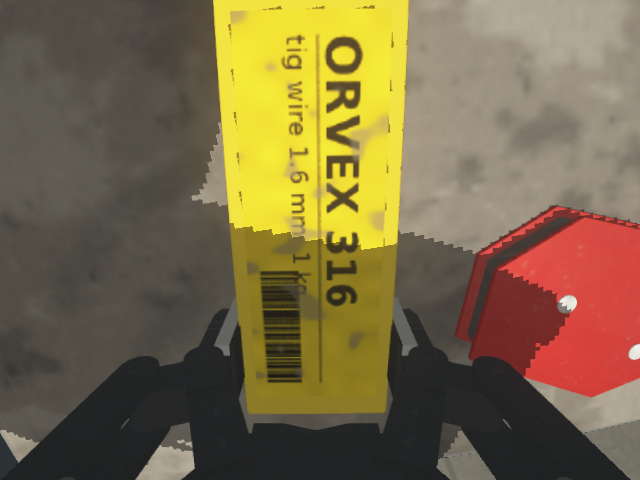

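arm_command(plan=[{"translation": [0, 0, -1.5], "twist": 0, "gripper": 0.4}, {"translation": [0, 0, -5], "twist": 0, "gripper": 0.4}, {"translation": [0, 0, -9], "twist": 0, "gripper": 0.4}, {"translation": [0, 0, -12], "twist": 0, "gripper": 0.4}, {"translation": [0, 0, -13], "twist": 0, "gripper": 0.4}])

```text
clock: 12.2
eef_pos: [466.4, -224.7, 135.2]
tcp_rot: [-3.134, -0.007, -0.164]
contact_force: [1.1, -0.7, -5.0]
opening: 0.624
```

```bash
python3 - <<'E'
from h import *
st();cv2.imwrite('pics/w4.png',grab_frame('wrist'));a=grab_frame('scene');crop(a,200,0,300,280,2,'pics/s4.png')
to(ch(-20,-62,130),-0.053)
E
```

```text
t 12.2 tcp [ 466.4 -224.7  135.2] rpy [-3.134 -0.007 -0.164] F [ 1.1 -0.7 -5. ] op 0.62 ch [-183.  -271.3  135.2]
shift cm [ 13.98 -22.57   0.49] twist -0.111 len 26.6
```

View pics/w4.png

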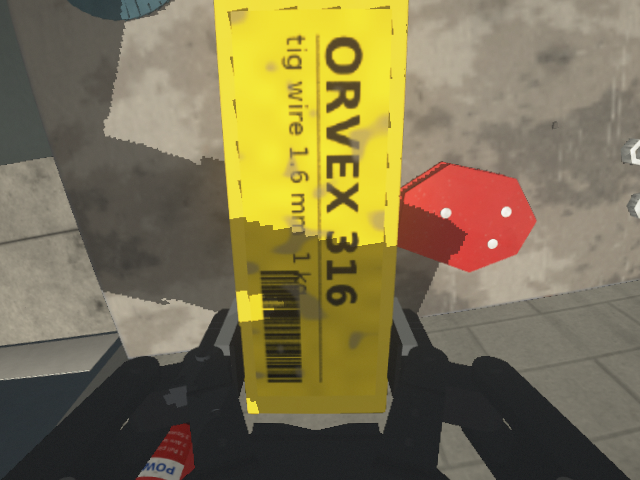

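View pics/s4.png

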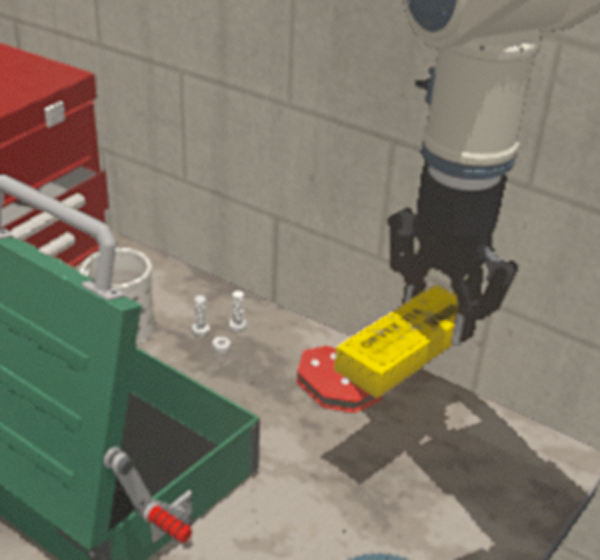

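arm_command(plan=[{"translation": [14.0, -22.6, 0.5], "twist": -0.11, "gripper": 0.4}, {"translation": [14.0, -22.6, 0.5], "twist": -0.11, "gripper": 0.4}, {"translation": [14.0, -22.6, 0.5], "twist": -0.11, "gripper": 0.4}, {"translation": [14.0, -22.6, 0.5], "twist": -0.11, "gripper": 0.4}, {"translation": [14.0, -22.6, 0.5], "twist": -0.11, "gripper": 0.4}])

```text
clock: 12.72
eef_pos: [601.5, -65.7, 127.1]
tcp_rot: [-3.134, -0.001, -0.054]
contact_force: [1.1, -0.7, -5.1]
opening: 0.622
```

```bash
python3 - <<'E'
from h import *
st()
to(ch(-20,-62,130),-0.053)
E
```

```text
t 12.72 tcp [601.5 -65.7 127.1] rpy [-3.134e+00 -1.000e-03 -5.400e-02] F [ 1.1 -0.7 -5.1] op 0.62 ch [ -56.5 -105.3  127.1]
shift cm [ 3.65 -4.34 -0.25] twist -0.001 len 5.7
```

arm_command(plan=[{"translation": [2.4, -2.9, 0], "twist": 0, "gripper": 0.4}, {"translation": [3.6, -4.2, 0], "twist": 0, "gripper": 0.4}, {"translation": [3.6, -4.3, 0], "twist": 0, "gripper": 0.4}, {"translation": [3.6, -4.3, 0], "twist": 0, "gripper": 0.4}, {"translation": [3.6, -4.3, 2], "twist": 0, "gripper": 0.4}])

```text
clock: 13.13
eef_pos: [640.5, -24.9, 108.5]
tcp_rot: [-3.134, -0.004, -0.054]
contact_force: [0.9, 0.0, -4.9]
opening: 0.63
```

```bash
python3 - <<'E'
from h import *
st();cv2.imwrite('pics/w5.png',grab_frame('wrist'));a=grab_frame('scene');cv2.imwrite('pics/s5.png',a)
to(ch(-20,-62,12),-0.053)
E
```

```text
t 13.13 tcp [640.5 -24.9 108.5] rpy [-3.134 -0.004 -0.054] F [ 0.9  0.  -4.9] op 0.63 ch [-19.7 -62.5 108.5]
shift cm [ 0.46 -0.05  9.15] twist -0.002 len 9.2
```

View pics/w5.png

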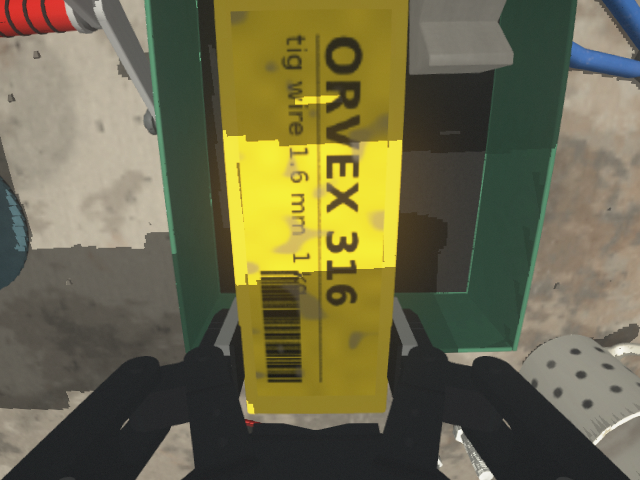

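View pics/s5.png

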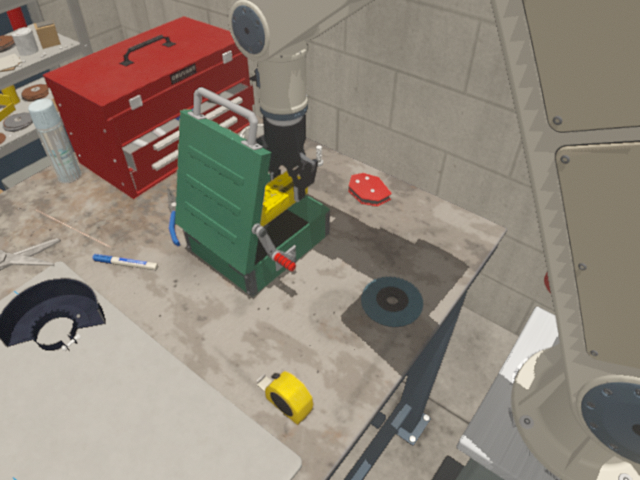

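```bash
python3 - <<'E'
from h import *
for p in [(415,50),(410,70),(512,50),(512,65)]: print([inch(onz('wrist',p,z)).round(0)[:2].tolist() for z in (9,30,51)])
E
```

```text
[[35.0, 57.0], [30.0, 53.0], [25.0, 50.0]]
[[33.0, 45.0], [28.0, 43.0], [23.0, 40.0]]
[[95.0, 58.0], [84.0, 55.0], [74.0, 51.0]]
[[96.0, 50.0], [85.0, 47.0], [75.0, 44.0]]
```

arm_command(plan=[{"translation": [0.1, 0, 3], "twist": 0, "gripper": 0.4}, {"translation": [0.2, 0, 6], "twist": 0, "gripper": 0.4}, {"translation": [0.2, 0, 8.5], "twist": 0, "gripper": 0.4}, {"translation": [0.2, 0, 9.4], "twist": 0, "gripper": 0.4}, {"translation": [0.2, 0, 9.5], "twist": 0, "gripper": 0.4}])

```text
clock: 13.65
eef_pos: [635.6, -25.6, 8.8]
tcp_rot: [-3.134, 0.01, -0.056]
contact_force: [-2.4, 0.0, 3.8]
opening: 0.628
```

```bash
python3 - <<'E'
from h import *
st()
E
```

```text
t 13.65 tcp [635.6 -25.6   8.8] rpy [-3.134  0.01  -0.056] F [-2.4  0.   3.8] op 0.63 ch [-24.6 -63.5   8.8]
```

arm_command(plan=[{"translation": [0, 0, 0], "twist": 0, "gripper": 0.8}, {"translation": [0, 0, 0], "twist": 0, "gripper": 0.8}, {"translation": [0, 0, 0], "twist": 0, "gripper": 0.8}, {"translation": [0, 0, -1], "twist": 0, "gripper": 0.8}, {"translation": [0, 0, -3], "twist": 0, "gripper": 0.8}])

```text
clock: 14.07
eef_pos: [634.5, -25.9, 38.0]
tcp_rot: [-3.134, 0.013, -0.056]
contact_force: [-0.8, -0.8, -0.7]
opening: 0.798
```

arm_command(plan=[{"translation": [0, 0, -3], "twist": 0, "gripper": 0.8}, {"translation": [0, 0.8, -7], "twist": 0, "gripper": 0.8}, {"translation": [0, 2.5, -11], "twist": 0, "gripper": 0.6}, {"translation": [0, 5, -14], "twist": 0, "gripper": 0.5}, {"translation": [0, 8, -16], "twist": 0, "gripper": 0.5}])

```text
clock: 14.48
eef_pos: [633.2, -107.2, 202.6]
tcp_rot: [-3.134, 0.008, -0.054]
contact_force: [0.6, -0.9, -0.5]
opening: 0.499
```

```bash
python3 - <<'E'
from h import *
st();cv2.imwrite('pics/w6.png',grab_frame('wrist'));a=grab_frame('scene');cv2.imwrite('pics/s6.png',a)
crop(a,225,180,130,120,5,'pics/c13.png')
E
```

```text
t 14.48 tcp [ 633.2 -107.2  202.6] rpy [-3.134  0.008 -0.054] F [ 0.6 -0.9 -0.5] op 0.5 ch [ -22.6 -145.1  202.6]
```

View pics/w6.png

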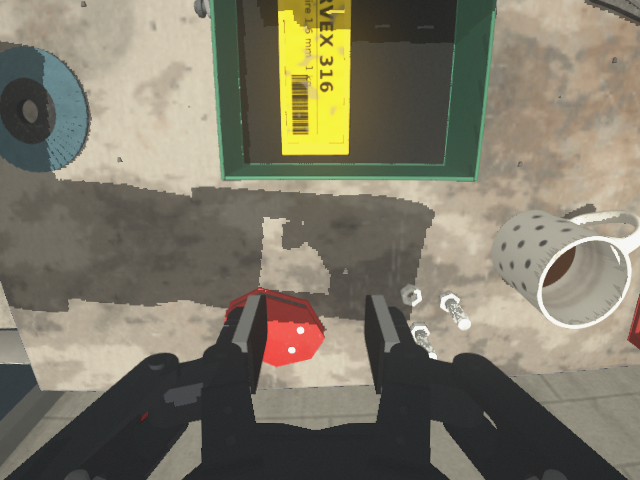

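View pics/c13.png

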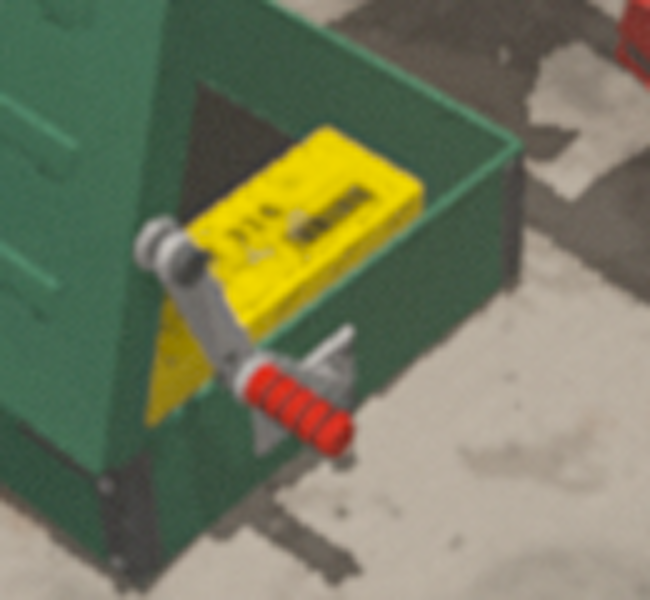

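```bash
python3 - <<'E'
from h import *
to(ch(-160,30,220),1.518)
E
```

```text
shift cm [-13.94 -17.82  -1.54] twist -1.576 len 22.7
```

arm_command(plan=[{"translation": [-4, -1, -1.5], "twist": -0.12, "gripper": 0.5}, {"translation": [-8, -2, -1.5], "twist": -0.24, "gripper": 0.5}, {"translation": [-11.5, -4, -1.5], "twist": -0.36, "gripper": 0.5}, {"translation": [-13.9, -6, -1.5], "twist": -0.48, "gripper": 0.5}, {"translation": [-13.9, -9, -1.5], "twist": -0.6, "gripper": 0.5}])

```text
clock: 15.0
eef_pos: [494.9, -13.2, 218.8]
tcp_rot: [-3.133, 0.005, 0.546]
contact_force: [0.5, 0.3, 0.3]
opening: 0.497
```

```bash
python3 - <<'E'
from h import *
st();to(ch(-160,30,220),1.518)
E
```

```text
t 15.0 tcp [494.9 -13.2 218.8] rpy [-3.133  0.005  0.546] F [0.5 0.3 0.3] op 0.5 ch [-165.8  -58.6  218.8]
shift cm [ 5.47 -6.99 -0.08] twist -0.972 len 8.9
```

arm_command(plan=[{"translation": [2, -2, 0], "twist": -0.12, "gripper": 0.5}, {"translation": [4, -5, 0], "twist": -0.24, "gripper": 0.5}, {"translation": [5.5, -7, 0], "twist": -0.36, "gripper": 0.5}, {"translation": [5.5, -7, 0], "twist": -0.48, "gripper": 0.5}, {"translation": [5.5, -7, 0], "twist": -0.6, "gripper": 0.5}])

```text
clock: 15.42
eef_pos: [504.8, 77.0, 219.1]
tcp_rot: [-3.131, -0.001, 1.154]
contact_force: [0.1, 0.2, -0.5]
opening: 0.501
```

arm_command(plan=[{"translation": [0, 0, 0], "twist": -0.12, "gripper": 0.5}, {"translation": [0, 0, 0], "twist": -0.24, "gripper": 0.5}, {"translation": [0, 0, 0], "twist": -0.36, "gripper": 0.5}, {"translation": [0, 0, 0], "twist": -0.37, "gripper": 0.5}, {"translation": [0, 0, 0], "twist": -0.37, "gripper": 0.5}])

```text
clock: 15.83
eef_pos: [504.4, 77.2, 219.1]
tcp_rot: [-3.131, -0.005, 1.522]
contact_force: [0.5, -0.4, 0.1]
opening: 0.498
```

```bash
python3 - <<'E'
from h import *
st();cv2.imwrite('pics/w7.png',grab_frame('wrist'));cv2.imwrite('pics/t7.png',grab_frame('top'))
E
```

```text
t 15.83 tcp [504.4  77.2 219.1] rpy [-3.131 -0.005  1.522] F [ 0.5 -0.4  0.1] op 0.5 ch [-161.1   32.2  219.1]
```

View pics/w7.png

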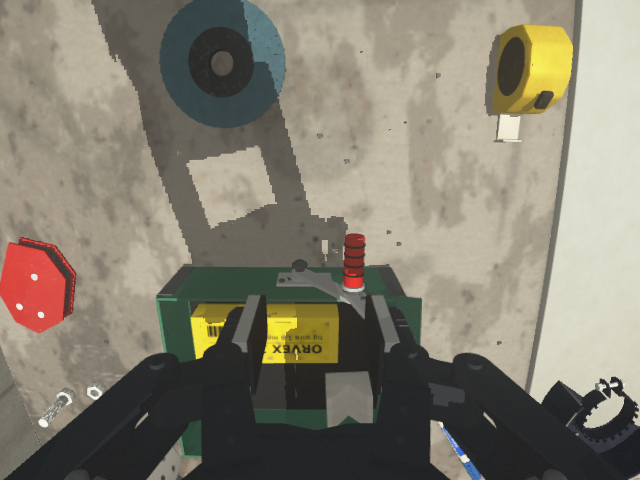

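View pics/t7.png

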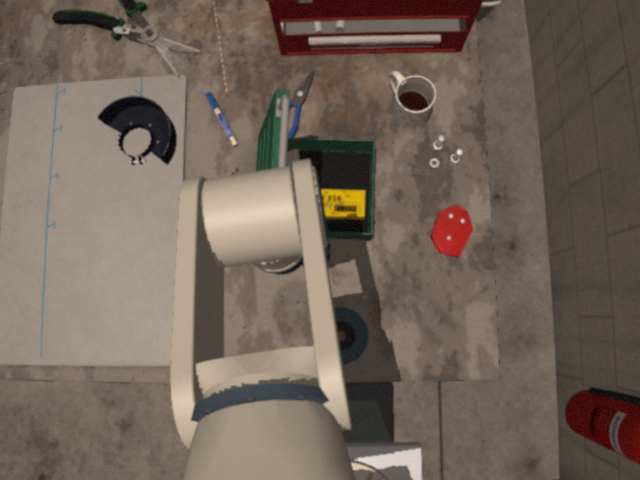

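```bash
python3 - <<'E'
from h import *
for k,o in {'out':[('wrist',(354,240)),('scene',(291.8,266.6))],'in':[('wrist',(353,289)),('scene',(276.6,255.6))],'foot':[('wrist',(300,267)),('scene',(225+343/5,180+461/5))]}.items():
    X,r=tri(o); print(k,X.round(1),inch(X).round(1),np.round(r,1).tolist())
st()
E
```

```text
out [515.  106.3  93.3] [-152.    61.8   93.3] [[-0.1, -0.1], [-0.1, -0.0]]
in [553.5 104.2  95.3] [-113.4   61.8   95.3] [[-0.7, -2.7], [-1.0, -0.7]]
foot [565.3  56.    2.4] [-99.1  14.3   2.4] [[-2.1, -6.9], [-3.4, -2.0]]
t 15.93 tcp [504.6  77.1 219.1] rpy [-3.131 -0.005  1.521] F [-0.3  0.6  0.4] op 0.5 ch [-160.9   32.1  219.1]
```

```bash
python3 - <<'E'
from h import *
for z in (400,450,500,550): print(z,[inch(onz('top',p,z)).round(0)[:2].tolist() for p in [(250,167),(318,165),(184,182),(305,262)]])
for z in (160,220,260,300,400): print(z, project('scene',ch(-160.9,32,z)), project('scene',ch(-120.9,32,z)))
cv2.imwrite('pics/s7.png',grab_frame('scene'))
E
```

```text
400 [[-60.0, 72.0], [-55.0, -18.0], [-83.0, 160.0], [-184.0, -6.0]]
450 [[-75.0, 62.0], [-70.0, -21.0], [-95.0, 143.0], [-189.0, -10.0]]
500 [[-89.0, 52.0], [-85.0, -24.0], [-108.0, 126.0], [-194.0, -14.0]]
550 [[-104.0, 42.0], [-100.0, -27.0], [-121.0, 109.0], [-199.0, -18.0]]
160 [306.72605488 232.04281922] [288.98261191 221.03125397]
220 [306.22733444 204.51325431] [287.53959196 193.58169869]
260 [305.86755022 184.41107315] [286.50014123 173.59607339]
300 [305.48390543 162.74204221] [285.39316719 152.10741306]
400 [304.40871978 100.6191251 ] [282.29814286  90.81389407]
```

View pics/s7.png

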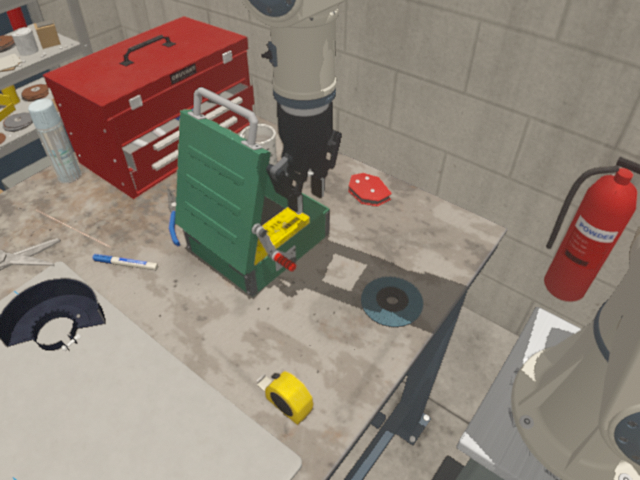

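```bash
python3 - <<'E'
from h import *
crop('pics/w7.png',260,215,130,110,6,'pics/c14.png')
for p in [(354,234),(354,238),(353,290)]: print(p,[inch(onz('wrist',p,z)).round(1)[:2].tolist() for z in (90,95,100,103)])
E
```

```text
(354, 234) [[-155.6, 62.0], [-157.2, 61.5], [-158.8, 60.9], [-159.7, 60.5]]
(354, 238) [[-152.3, 62.2], [-154.0, 61.6], [-155.6, 61.0], [-156.6, 60.6]]
(353, 290) [[-107.5, 63.0], [-109.9, 62.4], [-112.4, 61.8], [-113.9, 61.5]]
```

View pics/c14.png

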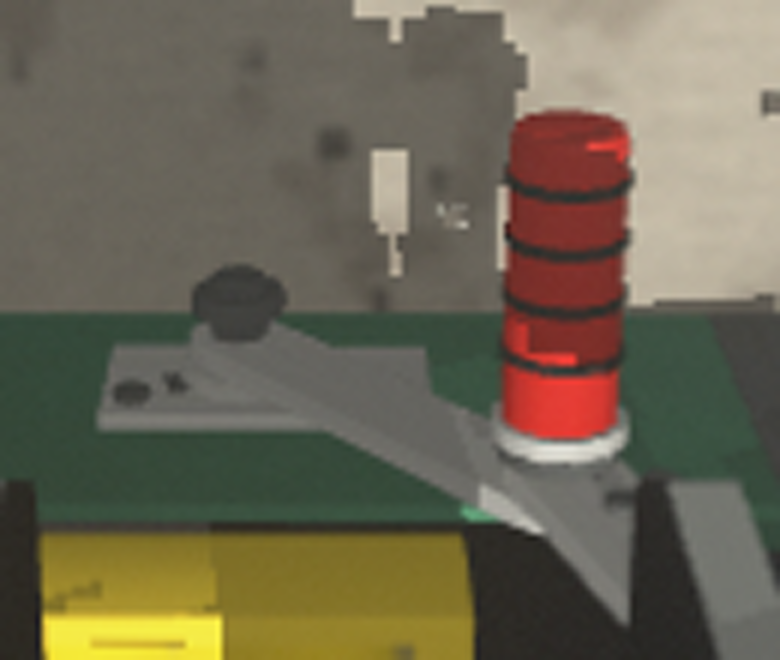

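```bash
python3 - <<'E'
from m2 import onx
print(onx((291.8,266.6),-156),onx((291.0,266.2),-156))
from h import *
to(ch(-154,61.5,130),1.518)
E
```

```text
knee out [ 36.2 118.2] in [ 32.1 114.1]
lidpiv [ 76.1 157.4] foot? [12.6 34. ] bracket [41.7 59.2] knee [ 23.7 101. ]
lidpiv [ 80.4 163.7] foot? [17.5 41.8] bracket [46.3 66.7] knee [ 28.5 108. ]
lidpiv [ 84.6 170.1] foot? [22.5 49.6] bracket [51.  74.1] knee [ 33.3 115. ]
shut knee out [-46.2  61.3] in [-48.2  61.4]
lidpiv [23.  82.4] foot [14.7 38.6]
lidpiv [27.9 89.6] foot [19.6 46.3]
lidpiv [32.7 96.8] foot [24.5 54. ]
[65.6 99.5] [ 67.5 102.1]
shift cm [2.9  0.78 8.92] twist 0.003 len 9.4
```

arm_command(plan=[{"translation": [2, 0.7, 2.5], "twist": 0, "gripper": 0.5}, {"translation": [3.0, 0.8, 6], "twist": 0, "gripper": 0.5}, {"translation": [3.0, 0.8, 8.9], "twist": 0, "gripper": 0.5}, {"translation": [3.0, 0.8, 8.9], "twist": 0, "gripper": 0.5}, {"translation": [3.0, 0.8, 8.9], "twist": 0, "gripper": 0.5}])

```text
clock: 16.4
eef_pos: [512.1, 106.9, 129.4]
tcp_rot: [-3.128, -0.004, 1.52]
contact_force: [0.8, -0.4, 0.0]
opening: 0.501
```

```bash
python3 - <<'E'
from h import *
st();m=camera_model('wrist');im=grab_frame('wrist');cv2.imwrite('pics/w8.png',im)
a=grab_frame('scene');crop(a,150,60,260,260,2.3,'pics/s8.png')
to(ch(-154,62.5,82),1.518)
E
```

```text
t 16.4 tcp [512.1 106.9 129.4] rpy [-3.128 -0.004  1.52 ] F [ 0.8 -0.4  0. ] op 0.5 ch [-154.9   62.3  129.4]
shift cm [-0.03 -0.07  4.97] twist 0.002 len 5.0
```

View pics/w8.png

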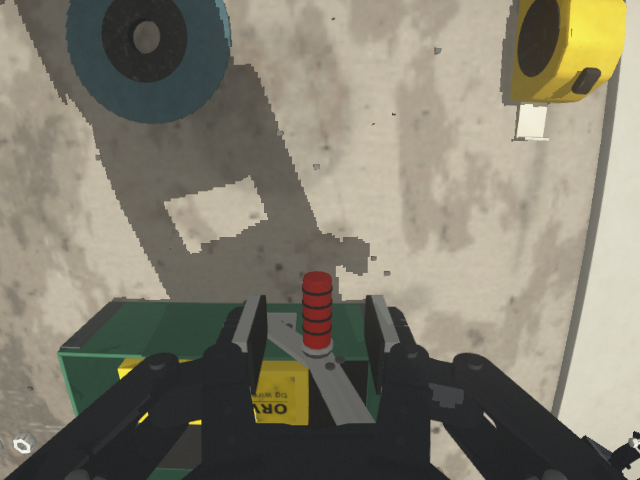

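View pics/s8.png

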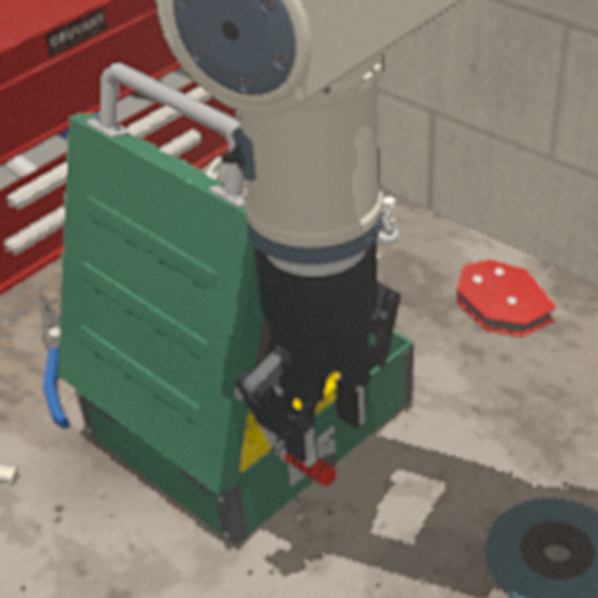

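```bash
python3 - <<'E'
from h import *
for p in [(317,279),(317,272),(316,344)]: print(p,[inch(onz('wrist',p,z)).round(1)[:2].tolist() for z in (90,95,100,103)])
E
```

```text
(317, 279) [[-149.2, 62.9], [-151.5, 62.8], [-153.8, 62.8], [-155.2, 62.7]]
(317, 272) [[-153.4, 62.9], [-155.6, 62.8], [-157.8, 62.8], [-159.1, 62.7]]
(316, 344) [[-107.2, 62.5], [-110.7, 62.5], [-114.1, 62.4], [-116.2, 62.4]]
```

arm_command(plan=[{"translation": [0, -0.2, 2], "twist": 0, "gripper": 0.5}, {"translation": [0, -0.25, 3.5], "twist": 0, "gripper": 0.5}, {"translation": [0, -0.25, 4.3], "twist": 0, "gripper": 0.5}, {"translation": [0, -0.25, 4.6], "twist": 0, "gripper": 0.5}, {"translation": [0, -0.25, 4.6], "twist": 0, "gripper": 0.5}], squeeze=40)

```text
clock: 16.92
eef_pos: [511.8, 107.4, 86.3]
tcp_rot: [-3.134, -0.005, 1.52]
contact_force: [0.2, 0.1, -1.2]
opening: 0.496
```

```bash
python3 - <<'E'
from h import *
s=st();print(s['wrist_torque']);im=grab_frame('wrist');crop(im,160,180,320,250,2.4,'pics/w9.png')
for p in [(317,279)]:pass
E
```

```text
t 16.92 tcp [511.8 107.4  86.3] rpy [-3.134 -0.005  1.52 ] F [ 0.2  0.1 -1.2] op 0.5 ch [-155.3   62.7   86.3]
[-0.0369501  -0.05883415  0.00166006]
```

View pics/w9.png

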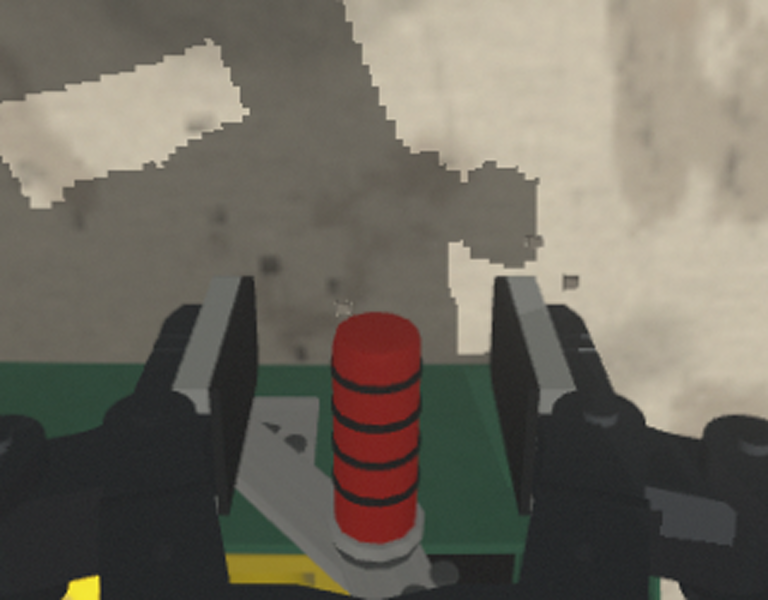

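arm_command(plan=[{"translation": [0, 0.35, 0.2], "twist": 0, "gripper": 0.5}, {"translation": [0, 0.35, 0.2], "twist": 0, "gripper": 0.3}, {"translation": [0, 0.35, 0.2], "twist": 0, "gripper": 0}, {"translation": [0, 0.35, 0.2], "twist": 0, "gripper": 0}, {"translation": [0, 0.35, 0.2], "twist": 0, "gripper": 0}])

```text
clock: 17.38
eef_pos: [516.1, 107.4, 85.1]
tcp_rot: [-3.135, -0.006, 1.52]
contact_force: [1.0, 1.3, 2.8]
opening: 0.162
```

```bash
python3 - <<'E'
from h import *
s=st();print(s['wrist_torque']);im=grab_frame('wrist');crop(im,160,180,320,250,2.4,'pics/w10.png')
E
```

```text
t 17.38 tcp [516.1 107.4  85.1] rpy [-3.135 -0.006  1.52 ] F [1.  1.3 2.8] op 0.16 ch [-151.    63.    85.1]
[ 0.14833892 -0.07513526 -0.02967137]
```

View pics/w10.png

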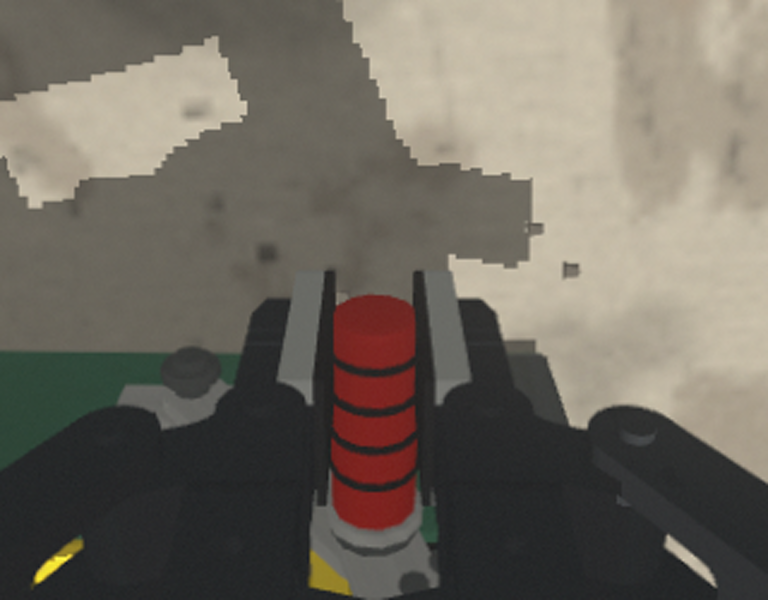

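```bash
python3 - <<'E'
from h import *
for p in [(239,335)]: print(p,[inch(onz('wrist',p,z)).round(1)[:2].tolist() for z in (36,40,44,48)])
for p in [(160+374/2.4,180+312/2.4),(160+376/2.4,180+520/2.4)]: print(p,[inch(onz('wrist',p,z)).round(1)[:2].tolist() for z in (90,95,100,103)])
st()
E
```

```text
(239, 335) [[-106.4, 16.3], [-109.0, 17.2], [-111.6, 18.1], [-114.2, 19.1]]
(315.83333333333337, 310.0) [[-154.3, 62.4], [-157.1, 62.4], [-160.0, 62.3], [-161.7, 62.3]]
(316.6666666666667, 396.6666666666667) [[-108.0, 63.0], [-112.5, 62.9], [-117.0, 62.8], [-119.7, 62.8]]
t 17.43 tcp [516.1 107.5  85.1] rpy [-3.135 -0.006  1.52 ] F [0.4 0.5 3.5] op 0.16 ch [-151.    63.1   85.1]
```

arm_command(plan=[{"translation": [0, 0, 0], "twist": 0, "gripper": 0.3}, {"translation": [0, -0.1, 0.4], "twist": 0, "gripper": 0.3}, {"translation": [0, -0.1, 0.6], "twist": 0, "gripper": 0.3}, {"translation": [0, -0.1, 0.6], "twist": 0, "gripper": 0}, {"translation": [0, -0.1, 0.6], "twist": 0, "gripper": 0}], squeeze=50)

```text
clock: 17.85
eef_pos: [514.2, 107.5, 78.6]
tcp_rot: [-3.134, -0.006, 1.52]
contact_force: [-1.7, 1.4, -1.2]
opening: 0.163
```

```bash
python3 - <<'E'
from h import *
s=st();print(s['wrist_torque']);im=grab_frame('wrist');crop(im,160,180,320,250,2.4,'pics/w11.png')
a=grab_frame('scene');crop(a,150,60,260,260,2.3,'pics/s11.png')
E
```

```text
t 17.85 tcp [514.2 107.5  78.6] rpy [-3.134 -0.006  1.52 ] F [-1.7  1.4 -1.2] op 0.16 ch [-152.9   63.    78.6]
[ 0.14863237  0.21624162 -0.06163853]
```

View pics/s11.png

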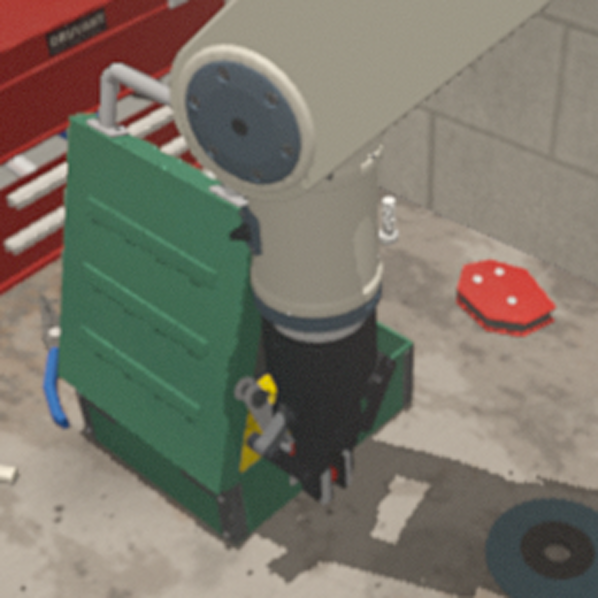

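```bash
python3 - <<'E'
from h import *
a=grab_frame('scene');cv2.imwrite('pics/s12.png',a);crop(a,230,130,100,90,7,'pics/c15.png')
b=grab_frame('top');cv2.imwrite('pics/t12.png',b);crop(b,220,70,150,200,3.5,'pics/c16.png')
E
```

```text
(no output)
```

View pics/c15.png

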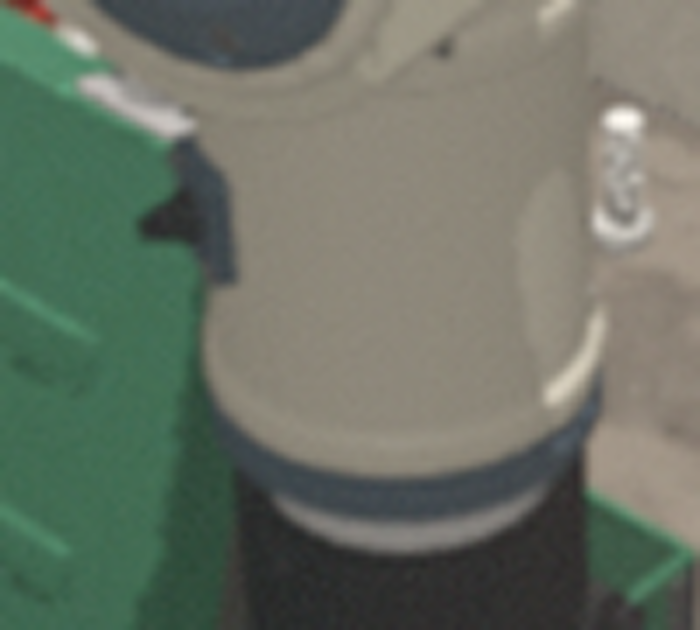

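View pics/c16.png

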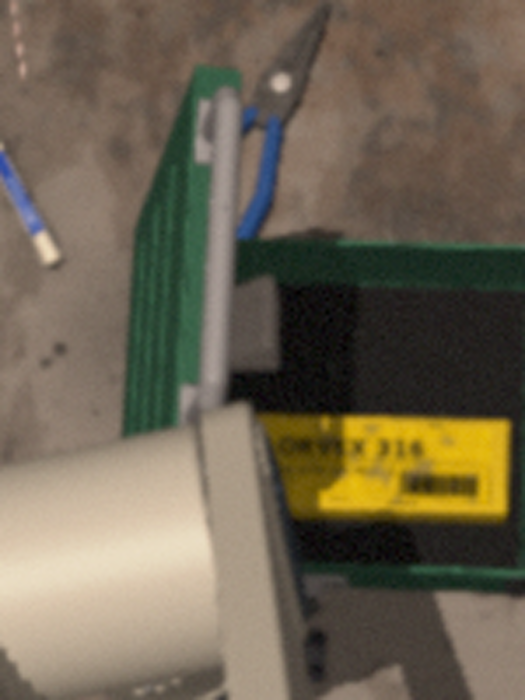

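```bash
python3 - <<'E'
from h import *
for z in (240,260,280,300,320): print(z,project('scene',ch(-93,79,z)).round(0),project('scene',ch(-100,75,z)).round(0))
lc=[ch(-96.5,110-225*np.cos(1.295),80+225*np.sin(1.295)),ch(-96.5,110,80)]
print(project('scene',lc))
E
```

```text
240 [253. 191.] [258. 191.]
260 [252. 181.] [257. 181.]
280 [250. 170.] [256. 171.]
300 [249. 159.] [255. 160.]
320 [248. 148.] [253. 148.]
[[265.89042487 152.73603731]
 [249.69090906 271.50982019]]
```

```bash
python3 - <<'E'
from h import *
ims=[]
a=cv2.imread('pics/s7.png')[20:100,240:340];b=cv2.imread('pics/s5.png')[40:120,230:330];c=cv2.imread('pics/s4.png')[40:200,400:560]
d=cv2.imread('pics/s8.png')
H=lambda i,f:cv2.resize(i,None,fx=f,fy=f,interpolation=cv2.INTER_CUBIC)
r=np.hstack([H(a,4)[:320],H(b,4)[:320]]);cv2.imwrite('pics/c17.png',r)
cv2.imwrite('pics/c18.png',np.hstack([H(c,2.4)[:384,:384],cv2.resize(d[100:260,180:340],(384,384))]))
E
```

```text
(no output)
```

View pics/c17.png

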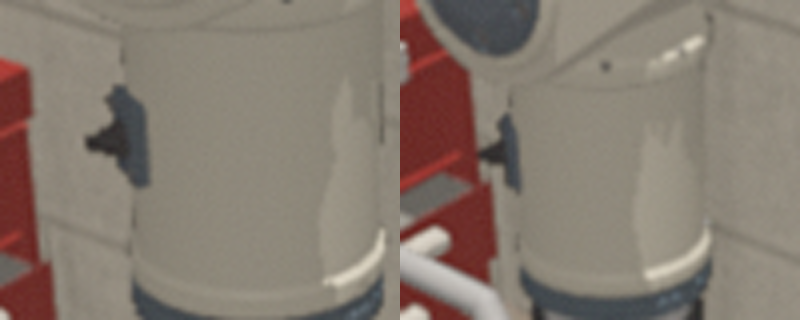

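View pics/c18.png

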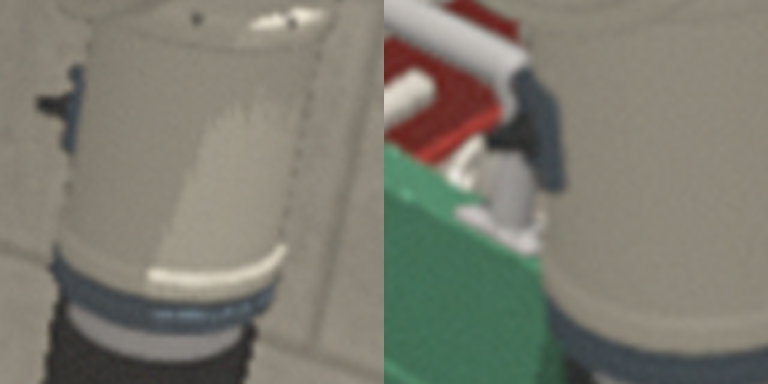

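```bash
python3 - <<'E'
from h import *
from scipy.optimize import least_squares
D=[((504.4,77.2,219.1),(261.8,55.5)),((640.5,-24.9,108.5),(250,78.8)),((466.4,-224.7,135.2),(407.9,41.5)),((512.1,106.9,129.4),(247.4,129.7)),((514.2,107.5,78.6),(250,161.7))]
m=camera_model('scene')
def pos(T,v):
    a=np.arctan2(T[1],T[0]);return np.array([T[0]+np.cos(a)*v[0]-np.sin(a)*v[1],T[1]+np.sin(a)*v[0]+np.cos(a)*v[1],T[2]+v[2]])
f=lambda v:np.concatenate([project('scene',pos(T,v),m)-p for T,p in D])
r=least_squares(f,[60,0,218]);print(r.x.round(1),r.fun.round(1));print(inch(pos(D[-1][0],r.x)))
E
```

```text
[ 39.8  30.2 244. ] [ 0.7  1.7 -1.3 -3.5  0.2  1.1  0.3  0.4 -0.2 -0.2]
[-122.1573708   102.36788732  322.63415403]
```

```bash
python3 - <<'E'
from h import *
from scipy.optimize import least_squares
D=[((504.4,77.2,219.1),(261.8,55.5)),((640.5,-24.9,108.5),(250,78.8)),((466.4,-224.7,135.2),(407.9,41.5)),((512.1,106.9,129.4),(247.4,129.7)),((514.2,107.5,78.6),(250,161.7))]
m=camera_model('scene')
def pos(T,v):
    a=np.arctan2(T[1],T[0]);return np.array([T[0]+np.cos(a)*v[0]-np.sin(a)*v[1],T[1]+np.sin(a)*v[0]+np.cos(a)*v[1],T[2]+v[2]])
for t in (0,15,30,45,60):
    r=least_squares(lambda v:np.concatenate([project('scene',pos(T,[v[0],t,v[1]]),m)-p for T,p in D]),[60,218]);print(t,r.x.round(1),r.cost.round(1),r.fun.round(1))
E
```

```text
0 [ 64.3 223.1] 52.1 [-0.8  4.1  2.7 -2.7  5.1  4.4 -1.7 -1.7 -2.2 -4.1]
15 [ 52.1 233.5] 20.7 [-0.   3.   0.8 -3.1  2.7  2.8 -0.7 -0.7 -1.2 -2.2]
30 [ 39.9 243.9] 9.2 [ 0.7  1.7 -1.2 -3.5  0.3  1.1  0.3  0.4 -0.2 -0.3]
45 [ 27.8 254.3] 21.4 [ 1.4  0.3 -3.4 -3.9 -2.4 -0.7  1.3  1.5  0.8  1.9]
60 [ 15.8 264.6] 61.5 [ 2.2 -1.1 -5.7 -4.3 -5.1 -2.5  2.3  2.8  1.9  4.1]
```

```bash
cat >> h.py <<'E'
import os,json
FY,FZ=17.5,40-13.4
def kn(dphi=(),F=None,rad=0.0):
    fy,fz=F or (FY,FZ)
    s=st();p=inch(s['eef_pos']);y,z=p[1]-fy,p[2]-fz;ph=np.arctan2(z,y);r=np.hypot(y,z)
    f=s['contact_force'];c,q=np.cos(CY),np.sin(CY);Fy=-q*f[0]+c*f[1]
    print('phi',ph.round(3),'r',r.round(1),'Frad(out+)',round(Fy*np.cos(ph)+f[2]*np.sin(ph),1),'Ftan(+open dir phi+)',round(-Fy*np.sin(ph)+f[2]*np.cos(ph),1),'tau',s['wrist_torque'].round(2))
    open('log.txt','a').write(json.dumps([float(p[1]),float(p[2]),float(Fy),float(f[2])])+'\n')
    R=Ro.from_euler('xyz',s['tcp_rot']).as_matrix()
    for d in dphi:
        w=ch(p[0],fy+(r+rad)*np.cos(ph+d),fz+(r+rad)*np.sin(ph+d));print(d,(R.T@(w-s['eef_pos'])/10).round(2))
E
python3 -c "
from h import *
kn((.05,.1,.15,.2,.25))"
```

```text
t 18.05 tcp [514.2 107.4  78.8] rpy [-3.134 -0.006  1.52 ] F [-2.9  0.  -2.2] op 0.17 ch [-152.8   62.9   78.8]
phi 0.855 r 69.2 Frad(out+) -1.8 Ftan(+open dir phi+) -1.3 tau [0.06 0.37 0.01]
0.05 [-0.27 -0.   -0.22]
0.1 [-0.54 -0.   -0.43]
0.15 [-0.83 -0.01 -0.62]
0.2 [-1.12 -0.01 -0.8 ]
0.25 [-1.43 -0.01 -0.97]
```

arm_command(plan=[{"translation": [-0.2, 0, -0.15], "twist": 0, "gripper": 0}, {"translation": [-0.4, 0, -0.32], "twist": 0, "gripper": 0}, {"translation": [-0.6, 0, -0.47], "twist": 0, "gripper": 0}, {"translation": [-0.8, 0, -0.6], "twist": 0, "gripper": 0}, {"translation": [-0.8, 0, -0.6], "twist": 0, "gripper": 0}])

```text
clock: 18.47
eef_pos: [513.8, 98.8, 85.0]
tcp_rot: [-3.134, -0.005, 1.519]
contact_force: [-2.7, -0.4, -0.7]
opening: 0.164
```

```bash
python3 -c "
from h import *
kn((.05,.1,.15,.2,.25))"
```

```text
t 18.47 tcp [513.8  98.8  85. ] rpy [-3.134 -0.005  1.519] F [-2.7 -0.4 -0.7] op 0.16 ch [-152.8   54.3   85. ]
phi 1.008 r 69.1 Frad(out+) -0.9 Ftan(+open dir phi+) 0.1 tau [ 0.    0.32 -0.03]
0.05 [-0.3  -0.   -0.18]
0.1 [-0.6  -0.   -0.34]
0.15 [-0.91 -0.01 -0.49]
0.2 [-1.23 -0.01 -0.62]
0.25 [-1.56 -0.01 -0.74]
```

arm_command(plan=[{"translation": [-0.24, 0, -0.14], "twist": 0, "gripper": 0}, {"translation": [-0.48, 0, -0.28], "twist": 0, "gripper": 0}, {"translation": [-0.72, 0, -0.4], "twist": 0, "gripper": 0}, {"translation": [-0.9, 0, -0.49], "twist": 0, "gripper": 0}, {"translation": [-0.9, 0, -0.49], "twist": 0, "gripper": 0}])

```text
clock: 18.88
eef_pos: [513.2, 89.4, 90.0]
tcp_rot: [-3.134, -0.005, 1.519]
contact_force: [-1.5, -0.6, -1.2]
opening: 0.159
```

```bash
python3 -c "
from h import *
kn((.05,.1,.15,.2,.25))
a=grab_frame('scene');crop(a,150,60,260,260,2.3,'pics/s14.png')"
```

```text
t 18.88 tcp [513.2  89.4  90. ] rpy [-3.134 -0.005  1.519] F [-1.5 -0.6 -1.2] op 0.16 ch [-152.8   44.8   90. ]
phi 1.164 r 69.0 Frad(out+) -1.3 Ftan(+open dir phi+) 0.2 tau [-0.19  0.21 -0.03]
0.05 [-0.32 -0.   -0.13]
0.1 [-0.64 -0.   -0.24]
0.15 [-0.98 -0.   -0.34]
0.2 [-1.31 -0.01 -0.42]
0.25 [-1.65 -0.01 -0.49]
```

View pics/s14.png

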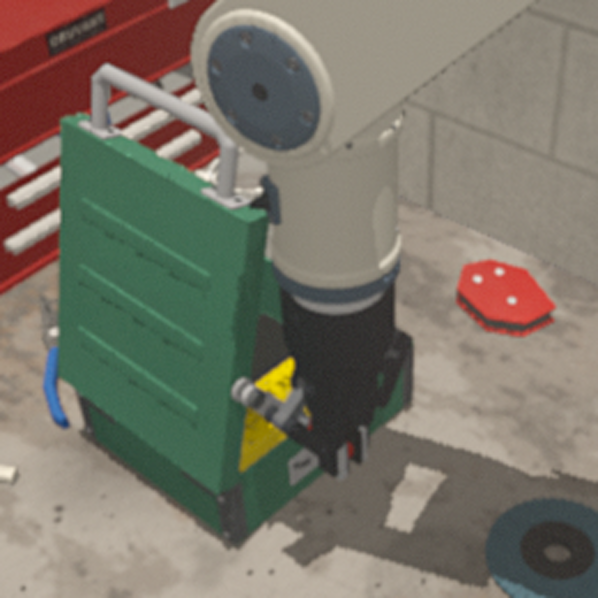

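arm_command(plan=[{"translation": [-0.32, 0, -0.13], "twist": 0, "gripper": 0}, {"translation": [-0.64, 0, -0.24], "twist": 0, "gripper": 0}, {"translation": [-0.98, 0, -0.34], "twist": 0, "gripper": 0}, {"translation": [-1.31, 0, -0.42], "twist": 0, "gripper": 0}, {"translation": [-1.5, 0, -0.46], "twist": 0, "gripper": 0}])

```text
clock: 19.35
eef_pos: [512.4, 73.9, 94.4]
tcp_rot: [-3.133, -0.005, 1.519]
contact_force: [-1.6, -1.9, -3.5]
opening: 0.162
```

```bash
python3 -c "
from h import *
kn((.05,.1,.15,.2,.25))"
```

```text
t 19.35 tcp [512.4  73.9  94.4] rpy [-3.133 -0.005  1.519] F [-1.6 -1.9 -3.5] op 0.16 ch [-152.8   29.4   94.4]
phi 1.397 r 68.9 Frad(out+) -3.8 Ftan(+open dir phi+) 1.3 tau [-0.24  0.29 -0.05]
0.05 [-0.34 -0.   -0.05]
0.1 [-0.68 -0.   -0.09]
0.15 [-1.03 -0.   -0.11]
0.2 [-1.37 -0.   -0.11]
0.25 [-1.72 -0.   -0.09]
```

arm_command(plan=[{"translation": [-0.4, 0, -0.05], "twist": 0, "gripper": 0}, {"translation": [-0.8, 0, -0.09], "twist": 0, "gripper": 0}, {"translation": [-1.2, 0, -0.11], "twist": 0, "gripper": 0}, {"translation": [-1.6, 0, -0.1], "twist": 0, "gripper": 0}, {"translation": [-1.8, 0, -0.08], "twist": 0, "gripper": 0}])

```text
clock: 19.77
eef_pos: [511.4, 55.2, 95.0]
tcp_rot: [-3.133, -0.005, 1.519]
contact_force: [-0.1, -3.6, -3.7]
opening: 0.162
```

```bash
python3 -c "
from h import *
kn((.05,.1,.15,.2,.25,.3))"
```

```text
t 19.77 tcp [511.4  55.2  95. ] rpy [-3.133 -0.005  1.519] F [-0.1 -3.6 -3.7] op 0.16 ch [-152.9   10.6   95. ]
phi 1.671 r 68.8 Frad(out+) -3.3 Ftan(+open dir phi+) 3.9 tau [-0.4   0.22 -0.01]
0.05 [-0.34 -0.    0.04]
0.1 [-0.68  0.    0.1 ]
0.15 [-1.02  0.    0.17]
0.2 [-1.35  0.    0.27]
0.25 [-1.67  0.    0.37]
0.3 [-1.99  0.    0.5 ]
```

arm_command(plan=[{"translation": [-0.4, 0, 0.05], "twist": 0, "gripper": 0}, {"translation": [-0.8, 0, 0.13], "twist": 0, "gripper": 0}, {"translation": [-1.2, 0, 0.23], "twist": 0, "gripper": 0}, {"translation": [-1.55, 0, 0.33], "twist": 0, "gripper": 0}, {"translation": [-1.8, 0, 0.42], "twist": 0, "gripper": 0}])

```text
clock: 20.18
eef_pos: [510.4, 36.7, 90.5]
tcp_rot: [-3.133, -0.004, 1.519]
contact_force: [-0.1, -2.5, -7.4]
opening: 0.164
```

```bash
python3 -c "
from h import *
kn((.05,.1,.15,.2,.25,.3))
a=grab_frame('scene');crop(a,150,60,260,260,2.3,'pics/s15.png')"
```

```text
t 20.18 tcp [510.4  36.7  90.5] rpy [-3.133 -0.004  1.519] F [-0.1 -2.5 -7.4] op 0.16 ch [-152.9   -7.9   90.5]
phi 1.949 r 68.7 Frad(out+) -6.0 Ftan(+open dir phi+) 5.1 tau [-0.44  0.05 -0.05]
0.05 [-0.32  0.    0.13]
0.1 [-0.63  0.    0.28]
0.15 [-0.93  0.    0.45]
0.2 [-1.22  0.    0.63]
0.25 [-1.5   0.01  0.82]
0.3 [-1.78  0.01  1.03]
```

View pics/s15.png

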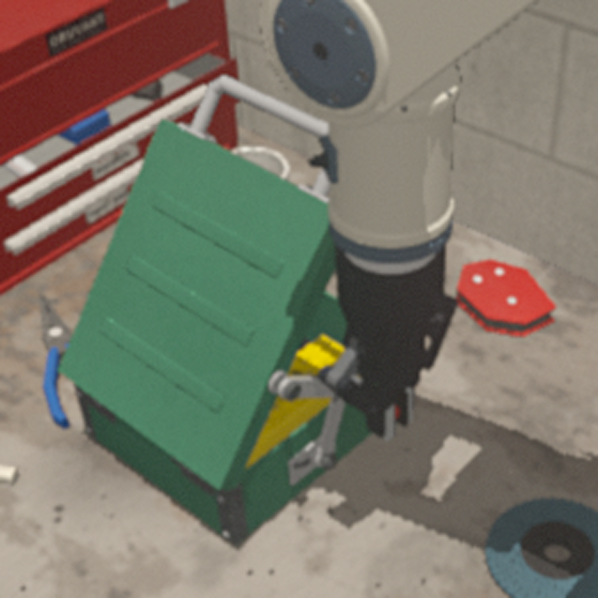

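arm_command(plan=[{"translation": [-0.35, 0, 0.15], "twist": 0, "gripper": 0}, {"translation": [-0.7, 0, 0.32], "twist": 0, "gripper": 0}, {"translation": [-1.05, 0, 0.52], "twist": 0, "gripper": 0}, {"translation": [-1.4, 0, 0.75], "twist": 0, "gripper": 0}, {"translation": [-1.6, 0, 0.9], "twist": 0, "gripper": 0}])

```text
clock: 20.65
eef_pos: [509.4, 20.0, 80.8]
tcp_rot: [-3.133, -0.004, 1.519]
contact_force: [0.9, -2.9, -9.4]
opening: 0.162
```

```bash
python3 -c "
from h import *
kn((.05,.1,.15,.2,.25,.3))"
```

```text
t 20.65 tcp [509.4  20.   80.8] rpy [-3.133 -0.004  1.519] F [ 0.9 -2.9 -9.4] op 0.16 ch [-153.   -24.6   80.8]
phi 2.231 r 68.6 Frad(out+) -5.7 Ftan(+open dir phi+) 8.0 tau [-0.44 -0.06  0.02]
0.05 [-0.27  0.    0.22]
0.1 [-0.52  0.    0.45]
0.15 [-0.77  0.01  0.69]
0.2 [-1.    0.01  0.94]
0.25 [-1.21  0.01  1.21]
0.3 [-1.42  0.01  1.48]
```

arm_command(plan=[{"translation": [-0.3, 0, 0.25], "twist": 0, "gripper": 0}, {"translation": [-0.6, 0, 0.52], "twist": 0, "gripper": 0}, {"translation": [-0.85, 0, 0.78], "twist": 0, "gripper": 0}, {"translation": [-1.1, 0, 1.06], "twist": 0, "gripper": 0}, {"translation": [-1.3, 0, 1.31], "twist": 0, "gripper": 0}])

```text
clock: 21.07
eef_pos: [508.7, 6.9, 67.3]
tcp_rot: [-3.133, -0.004, 1.519]
contact_force: [1.3, -1.6, -10.6]
opening: 0.159
```

```bash
python3 -c "
from h import *
kn((.05,.1,.15,.2,.25,.3))
a=grab_frame('scene');crop(a,150,60,260,260,2.3,'pics/s16.png')"
```

```text
t 21.07 tcp [508.7   6.9  67.3] rpy [-3.133 -0.004  1.519] F [  1.3  -1.6 -10.6] op 0.16 ch [-153.   -37.7   67.3]
phi 2.507 r 68.6 Frad(out+) -5.0 Ftan(+open dir phi+) 9.4 tau [-0.26 -0.14 -0.05]
0.05 [-0.2   0.    0.28]
0.1 [-0.38  0.    0.57]
0.15 [-0.55  0.01  0.87]
0.2 [-0.7   0.01  1.18]
0.25 [-0.84  0.01  1.49]
0.3 [-0.96  0.01  1.81]
```

View pics/s16.png

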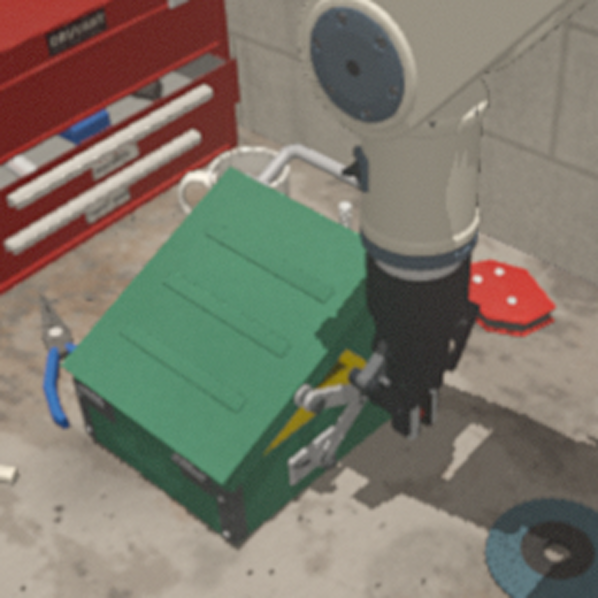

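arm_command(plan=[{"translation": [-0.2, 0, 0.28], "twist": 0, "gripper": 0}, {"translation": [-0.38, 0, 0.57], "twist": 0, "gripper": 0}, {"translation": [-0.55, 0, 0.87], "twist": 0, "gripper": 0}, {"translation": [-0.7, 0, 1.18], "twist": 0, "gripper": 0}, {"translation": [-0.8, 0, 1.4], "twist": 0, "gripper": 0}])

```text
clock: 21.53
eef_pos: [508.0, -1.4, 52.4]
tcp_rot: [-3.133, -0.004, 1.518]
contact_force: [3.2, -0.7, -12.0]
opening: 0.16
```

```bash
python3 -c "
from h import *
kn((.05,.1,.15,.2,.25,.3))"
```

```text
t 21.53 tcp [508.   -1.4  52.4] rpy [-3.133 -0.004  1.518] F [  3.2  -0.7 -12. ] op 0.16 ch [-153.2  -46.1   52.4]
phi 2.756 r 68.6 Frad(out+) -4.0 Ftan(+open dir phi+) 11.3 tau [ 0.1  -0.39  0.05]
0.05 [-0.12  0.    0.32]
0.1 [-0.23  0.01  0.65]
0.15 [-0.32  0.01  0.98]
0.2 [-0.39  0.01  1.31]
0.25 [-0.45  0.01  1.65]
0.3 [-0.49  0.02  1.99]
```

arm_command(plan=[{"translation": [-0.08, 0, 0.2], "twist": 0, "gripper": 0}, {"translation": [-0.14, 0, 0.4], "twist": 0, "gripper": 0}, {"translation": [-0.2, 0, 0.58], "twist": 0, "gripper": 0}, {"translation": [-0.25, 0, 0.7], "twist": 0, "gripper": 0}, {"translation": [-0.25, 0, 0.7], "twist": 0, "gripper": 0}])

```text
clock: 21.95
eef_pos: [507.8, -3.9, 45.1]
tcp_rot: [-3.133, -0.004, 1.518]
contact_force: [3.0, -0.7, -12.8]
opening: 0.157
```

```bash
python3 -c "
from h import *
kn((.05,.1,.15,.2,.25,.3))
a=grab_frame('scene');crop(a,150,60,260,260,2.3,'pics/s17.png')"
```

```text
t 21.95 tcp [507.8  -3.9  45.1] rpy [-3.133 -0.004  1.518] F [  3.   -0.7 -12.8] op 0.16 ch [-153.3  -48.6   45.1]
phi 2.869 r 68.6 Frad(out+) -2.9 Ftan(+open dir phi+) 12.5 tau [-0.14 -0.41 -0.1 ]
0.05 [-0.09  0.    0.33]
0.1 [-0.15  0.01  0.67]
0.15 [-0.21  0.01  1.01]
0.2 [-0.24  0.01  1.35]
0.25 [-0.26  0.01  1.69]
0.3 [-0.26  0.02  2.03]
```

View pics/s17.png

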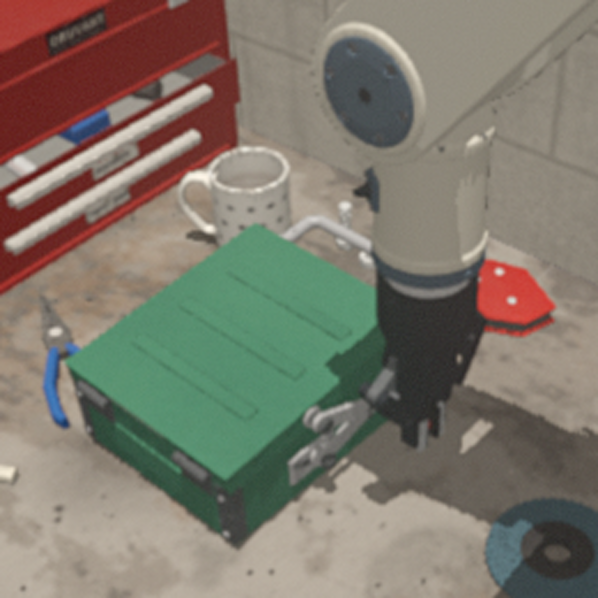

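Nearly shut, the load is still 12.5 N. I go on in small steps until it comes off.

arm_command(plan=[{"translation": [-0.03, 0, 0.12], "twist": 0, "gripper": 0}, {"translation": [-0.06, 0, 0.24], "twist": 0, "gripper": 0}, {"translation": [-0.09, 0, 0.35], "twist": 0, "gripper": 0}, {"translation": [-0.09, 0, 0.35], "twist": 0, "gripper": 0}, {"translation": [-0.09, 0, 0.35], "twist": 0, "gripper": 0}])

```text
clock: 22.42
eef_pos: [507.7, -4.9, 41.6]
tcp_rot: [-3.133, -0.004, 1.518]
contact_force: [1.9, -3.9, -13.8]
opening: 0.165
```

```bash
python3 -c "
from h import *
kn((.05,.1))"
```

```text
t 22.42 tcp [507.7  -4.9  41.6] rpy [-3.133 -0.004  1.518] F [  1.9  -3.9 -13.8] op 0.16 ch [-153.4  -49.6   41.6]
phi 2.921 r 68.8 Frad(out+) 0.7 Ftan(+open dir phi+) 14.3 tau [-0.59 -0.26 -0.1 ]
0.05 [-0.07  0.    0.34]
0.1 [-0.12  0.01  0.68]
```

arm_command(plan=[{"translation": [-0.02, 0, 0.1], "twist": 0, "gripper": 0}, {"translation": [-0.04, 0, 0.2], "twist": 0, "gripper": 0}, {"translation": [-0.06, 0, 0.3], "twist": 0, "gripper": 0}, {"translation": [-0.06, 0, 0.3], "twist": 0, "gripper": 0}, {"translation": [-0.06, 0, 0.3], "twist": 0, "gripper": 0}])

```text
clock: 22.83
eef_pos: [508.0, -5.4, 39.1]
tcp_rot: [-3.133, -0.004, 1.519]
contact_force: [0.7, -0.1, -2.2]
opening: 0.161
```

```bash
python3 -c "
from h import *
kn((.05,.1))
a=grab_frame('scene');crop(a,150,60,260,260,2.3,'pics/s18.png')"
```

```text
t 22.83 tcp [508.   -5.4  39.1] rpy [-3.133 -0.004  1.519] F [ 0.7 -0.1 -2.2] op 0.16 ch [-153.1  -50.1   39.1]
phi 2.959 r 68.7 Frad(out+) -0.4 Ftan(+open dir phi+) 2.1 tau [-0.1  -0.07 -0.03]
0.05 [-0.06  0.    0.34]
0.1 [-0.09  0.01  0.68]
```

View pics/s18.png

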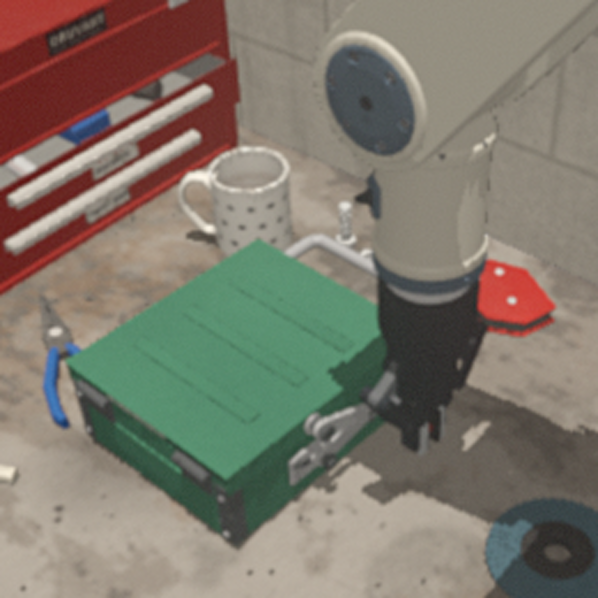

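arm_command(plan=[{"translation": [0, 0, 0.04], "twist": 0, "gripper": 0}, {"translation": [-0.01, 0, 0.08], "twist": 0, "gripper": 0}, {"translation": [-0.01, 0, 0.08], "twist": 0, "gripper": 0}, {"translation": [-0.01, 0, 0.08], "twist": 0, "gripper": 0}, {"translation": [-0.01, 0, 0.08], "twist": 0, "gripper": 0}])

```text
clock: 23.3
eef_pos: [508.1, -5.4, 38.5]
tcp_rot: [-3.134, -0.004, 1.519]
contact_force: [-0.3, 0.9, 2.6]
opening: 0.165
```

```bash
python3 -c "
from h import *
kn((.05,.1))"
```

```text
t 23.3 tcp [508.1  -5.4  38.5] rpy [-3.134 -0.004  1.519] F [-0.3  0.9  2.6] op 0.17 ch [-152.9  -50.1   38.5]
phi 2.968 r 68.6 Frad(out+) -0.5 Ftan(+open dir phi+) -2.7 tau [0.02 0.05 0.03]
0.05 [-0.05  0.    0.34]
0.1 [-0.09  0.01  0.68]
```

arm_command(plan=[{"translation": [0, 0, -0.03], "twist": 0, "gripper": 0.2}, {"translation": [0, 0, -0.03], "twist": 0, "gripper": 0.4}, {"translation": [0, 0, -0.03], "twist": 0, "gripper": 0.5}, {"translation": [0, 0, -0.03], "twist": 0, "gripper": 0.5}, {"translation": [0, -1, -0.03], "twist": 0, "gripper": 0.5}])

```text
clock: 23.72
eef_pos: [499.8, -5.0, 39.1]
tcp_rot: [-3.136, -0.004, 1.518]
contact_force: [0.1, -0.1, 1.2]
opening: 0.502
```

arm_command(plan=[{"translation": [0, -2, -1], "twist": 0, "gripper": 0.5}, {"translation": [0, -3, -4], "twist": 0, "gripper": 0.5}, {"translation": [0, -5, -8], "twist": 0, "gripper": 0.5}, {"translation": [0, -7, -12], "twist": 0, "gripper": 0.5}, {"translation": [0, -8, -16], "twist": 0, "gripper": 0.5}])

```text
clock: 24.13
eef_pos: [418.5, -1.4, 194.5]
tcp_rot: [-3.132, -0.004, 1.518]
contact_force: [0.2, -0.4, 0.2]
opening: 0.5
```

```bash
python3 -c "
from h import *
st()
a=grab_frame('scene');cv2.imwrite('pics/s19.png',a)
b=grab_frame('top');cv2.imwrite('pics/t19.png',b)
o=cv2.imread('pics/scene0.png');d=np.abs(a.astype(int)-o).sum(2)
crop(a,175,150,260,150,3,'pics/c19.png')"
```

```text
t 24.13 tcp [418.5  -1.4 194.5] rpy [-3.132 -0.004  1.518] F [ 0.2 -0.4  0.2] op 0.5 ch [-242.6  -50.9  194.5]
```

View pics/c19.png

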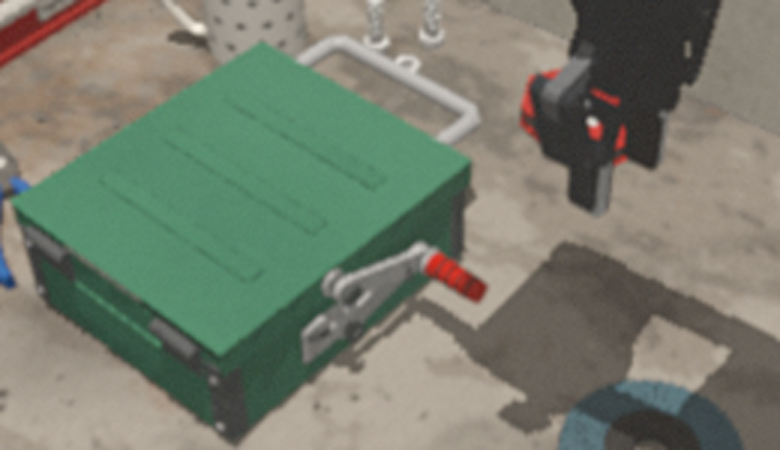

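View pics/t19.png

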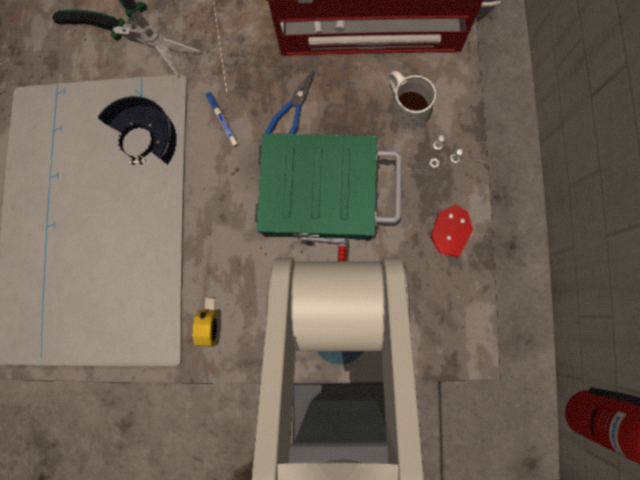

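The lid is shut, with its corners at the same pixels as in the first pictures. The knee grip is back at its starting position, the tape measure, magnet and other things have not moved, and the arm is clear. I'm handing the job in.

```bash
python3 -c "
from h import *
print(job.sign_off())"
```

```text
the job is handed in; nothing more can be done
None
```

The yellow box is lying flat inside the green chest, the lid is fully shut, and the job is handed in at about 24 s of the 72 s allowed.

- **Opening:** I raised the lid by its bar and felt the stay's firm end at about 1.345 rad, pressing with 4 N. Easing back about 0.05 rad let the knee drop past straight and lock, and the lid stood open by itself.
- **Box:** I gripped it 45 mm off centre so the vertical hand stayed clear of the lid. It lies along y on the chest floor, clear of the V-block.
- **Closing:** I took the red grip by its outer end, drew it up through straight and let the lid down by it. The load peaked at about 14 N just before the lid seated, then fell to about zero.
- **Last checks:** In the last pictures the lid corners and the knee grip are back at their starting pixels. The magnet and tape measure have not moved. The force on the tool was near zero, with the arm well clear.

- **Not done as advised:** The moves allow no tilt, so the hand stayed upright where leaning was recommended. I felt no contact from the wrist.
- **Side forces:** While gripping the bar and starting to lift, the hand pulled on it with up to 22 N towards or away from the hinge. This was with the lid shut or low, not against the stay's end.
- **Not measured:** I took no separate measurement of the foot bolt. The grip came back to its starting place, which suggests it did not slip.

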